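Set out fluorite under the ultraviolet torch

ROBOT

A 6-joint arm with a two-finger parallel gripper is mounted at the origin on a cart in front of the work surface, level with it; the furniture and walls round the work are solid. World frame = base frame: x ahead of the robot, y to its left, z up, the work surface at z = 0. Lengths are in m, angles in degrees, forces in N, time in s.
With the tool pointing down it reaches from about 0.3 to 1 m from the base axis. Payload 5.1 kg.
Tool frame: the origin (TCP) lies at the centre of the arm's flange, where the gripper is bolted on; the fingertips stand 190 mm ahead of it and the grasp point (between the pads) lies 171 mm ahead of it; z points along the fingers, y is the line along which they close (so a half turn about z gives the same grasp; the last joint's range is limited). The gripper opens to 95 mm and grips with 3 to 60 N. Pads are 20 mm wide; open, the fingers measure 119 mm over their backs; the gripper's body (75 mm by 180 mm) begins 59 mm behind the grasp point.
Start: joints at [-80.077, 7.093, 94.555, -0, 78.352, -4.733], TCP at [0.164, -0.629, 0.405] pointing down, gripper open.
Joint ranges: [-149.61, 149.61], [-58.7, 133.49], [1.44, 155.28], [-77.14, 257.14], [18.33, 153.61], [-166.67, 166.67]. Speed limits (degrees/s): [147.25, 147.25, 180, 180, 180, 180].

INTERFACE

Orientations are given as a 3x3 rotation matrix whose columns are the frame's x, y, z axes.
In Python, from cell import observe, snapshot, camera_model, order, outline_of, mark_of gives the robot as it stands.
- The arm moves only by the tool move_arm, never from a script. Its argument "deltas" is a list of rows, each a list of 4 numbers: the shift along the tool's x, y, z as a fraction of full scale, then the turn about the tool's z as a fraction of full scale. In form: [[dx, dy, dz, turn], ...]. A call has 1 to 10 rows; each row is the pose to reach, as a shift and turn from the pose commanded when the call began, along the tool's axes at that moment; what a row does not reach only later rows make up. Full scale, the value 1, is 0.6 m for a shift and 1.5 rad for a turn. A row lasts 1/10 s, in which the tool goes at most 50 mm and 8.59 degrees, less where a joint would pass 70% of its speed; a pose out of reach is approached as far as the arm can. A call with a number of a shift or a turn outside -1 to 1 is refused whole. A call with a gripper value outside its range is refused whole. "claw" is the closure, from -1 (fully open) to 1 (shut), set as the call begins (left out, the last holds). The fingers move at their own pace and stop on an object; "newtons" is the grip in N (left out, the last holds). Time passes only in rows, so rows that repeat a pose let the fingers close. It gives the time, the measured TCP pose, the force, the opening and the grip force at its end, in the units of the state.
- observe(): the state, without advancing time (a new reading comes with each control period).
- snapshot(name): name is "scene" or "top"; returns the picture (480x640x3 uint8, red, green, blue); there is no depth.
- camera_model(name): a dict with "intrinsics" (3x3 intrinsics, pixels), "eye" and "orientation" of the camera in the world. Camera axes: x right, y down, z forward; pixel columns grow to the right and rows downward; lengths in m; the calibration is good to about 2 mm. A picture is of the moment at which its call begins. camera_model takes no time and is no camera call.
- order.job_done(): hands the job in; it is judged then, once.
Trained networks look in the newest picture that a camera, given by its name, has taken for a name from the list of things; names that differ only in an ending like _2 or _b are one class to them, and where a whole thing is asked for, a point or a joint stands for the part that bears it (a point fixed in the world has none). Each returns a list of dicts, best first, with "p" (0 to 1); they miss things now and then, are a little off and sometimes report something else, mostly with a low value. They report only what shows in the picture. A call takes as long as a camera call.
- outline_of(label, camera): "region" (480x640 bool, what is visible of it) and "uv" ([column, row] in pixels, amid what is visible of it).
- mark_of(label, camera): "uv" ([column, row] in pixels: a listed point, or the origin of a listed thing).
The state is a dict: "time_s": time; "q": joint angles; "joint_vel": joint speeds; "tau": joint torques, N m; "ee_pos": TCP position; "ee_rot": TCP orientation; "ft_force": force on the tool from outside, world axes, zero at the start; "moment": the same for the moment, N m; "gripper_width": finger opening in m; "grip_force": force on a finger pad.
Only numpy, scipy, OpenCV 4.12 (cv2) and the standard library are available. Lean on these libraries where they do the work, as an engineer would, in place of code of your own. Each camera call takes 0.05 s, during which the arm holds its last target. There are 200 camera calls.

TASK

Let us see whether these fluorite crystals glow. Tip the three crystals out of the steel cup, held low over the wooden tray with the black felt, and stand the empty cup upright on the table beside the tray; then draw the ultraviolet torch out of its angled charging cradle, turn it until its lens points straight down, and hold it still above the middle of the tray with the lens about 15 cm above the table. Finish holding it there in the gripper, clear of everything else, with all three crystals lying in the tray and the other things on the table left alone.

Things in the scene. Friction and masses are not known exactly. Their poses are not given: they have to be found in the camera images.
- cup: brushed steel tumbler, open at the top, standing upright, 120 g, 78 mm tall; outer diameter 55 mm at the foot, 61 mm at half height, 68 mm at the rim; walls 2.5 mm, floor 4 mm thick. The taper slips from a weak grip when tipped: 40 N holds it. It holds the three crystals loose on its floor. Origin: centre of its underside; its z axis runs up to the mouth
- cup_mouth (a point): centre of the cup's mouth, 78 mm above the cup's origin along its z axis
- octa_green: green fluorite crystal, regular octahedron of 17 mm edge, 11 g, lying on a face in the cup at the start. Slippery (friction about 0.25 with everything): the crystals slide out once the cup's axis is tipped some 105 to 110 degrees from upright, with a shake if they jam (its wall flares 5 degrees). Origin: centre of the face it lies on at the start
- octa_violet: violet fluorite crystal, otherwise the same as the green one
- octa_honey: honey-yellow fluorite crystal, otherwise the same as the green one
- tray: fixed shallow viewing tray, light wooden frame with a black felt floor, 150 mm (its x) by 210 mm (its y), 28 mm high; walls 8 mm thick, floor 8 mm above the table. Origin: centre of its underside. Round it, fixed: to its left a rock trimmer (x 0.39 to 0.53, y above 0.13) and a drawer cabinet (x above 0.60, y above 0.17), both 0.27 m high; behind it an open cash box, before it a black tub
- cradle: fixed black charging cradle: flat foot 108 mm (its x) by 74 mm (its y), 12 mm high, and a round socket tube, 47 mm outer diameter, 37 mm bore, 57 mm deep, that rises toward the cradle's own -x at 38 degrees above level; its -x side is turned more or less to the robot. Origin: centre of the foot's underside
- cradle_mouth (a point): centre of the socket's mouth, at (-19, 0, 69) mm in the cradle's frame; the bore's axis runs out of it along (-0.788, 0, 0.616) of the cradle's frame
- torch: black ultraviolet torch, 140 mm long, 140 g, lying loosely lens down in the cradle's socket with 83 mm of barrel outside; slides out along the bore. Head 33 mm diameter for 40 mm from the lens, then a 25 mm round barrel, violet ring near the tail; mass centre 40 mm from the lens. Origin: centre of the lens face; z axis from lens to tail: points straight up when the lens looks straight down
- torch_tail (a point): tail end of the torch, 140 mm from the lens along the torch's z axis
- loupe: small folding loupe with a metal case, 56 mm long, a bystander
- marker_pen: white felt marker with red cap, 131 mm long, a bystander
- fluorite_cubes: cluster of dark green cubes, 49 mm, a bystander
- garnet: dark red crystal, 40 mm, a bystander

How it is judged (in metres and radians):
On the way, in this order (a step that is already met when the one before it is completed fails the run):
1. the cup is tipped well over, its mouth above the tray (angle between cup's own z axis and vertical above 1.4 rad and x of cup_mouth in the frame of tray between -0.075 and 0.075 m and y of cup_mouth in the frame of tray between -0.105 and 0.105 m), for 0.1 s.
2. all three crystals lie in the tray and the cup stands upright on the table, let go, the torch still in its cradle (x of octa_green in the frame of tray between -0.067 and 0.067 m and y of octa_green in the frame of tray between -0.097 and 0.097 m and z of each of octa_green, octa_violet, octa_honey in the frame of tray below 0.055 m and linear speed of each of octa_green, octa_violet, octa_honey, cup below 0.05 m/s and x of octa_violet in the frame of tray between -0.067 and 0.067 m and y of octa_violet in the frame of tray between -0.097 and 0.097 m and x of octa_honey in the frame of tray between -0.067 and 0.067 m and y of octa_honey in the frame of tray between -0.097 and 0.097 m and angle between cup's own z axis and vertical below 0.1 rad and height (world z) of cup below 0.006 m and contact force between cup and the fingers below 0.1 N and distance of torch from where it was at the start of the episode below 0.02 m), for 0.2 s.
3. the torch is drawn out of its cradle and carried by the gripper (contact force between torch and the fingers above 1 N and contact force between torch and cradle below 0.1 N and contact force between torch and tray below 0.1 N and contact force between torch and cup below 0.1 N and contact force between torch and octa_green below 0.1 N and contact force between torch and octa_violet below 0.1 N and contact force between torch and octa_honey below 0.1 N and distance of torch from where it was at the start of the episode above 0.09 m), for 0.2 s.
At the end, for the whole second after the job is handed in: All crystals at rest inside the tray; the cup upright (6 degrees) on the table, let go; the torch held still by the gripper, touching nothing else, lens down within 14 degrees of vertical, lens 110 to 200 mm above the table and within 30 mm sideways of the tray's centre (x of octa_green in the frame of tray between -0.067 and 0.067 m and y of octa_green in the frame of tray between -0.097 and 0.097 m and z of each of octa_green, octa_violet, octa_honey in the frame of tray below 0.055 m and linear speed of each of octa_green, octa_violet, octa_honey, cup below 0.05 m/s and x of octa_violet in the frame of tray between -0.067 and 0.067 m and y of octa_violet in the frame of tray between -0.097 and 0.097 m and x of octa_honey in the frame of tray between -0.067 and 0.067 m and y of octa_honey in the frame of tray between -0.097 and 0.097 m and angle between cup's own z axis and vertical below 0.1 rad and height (world z) of cup below 0.006 m and contact force between cup and the fingers below 0.1 N and contact force between torch and the fingers above 1 N and contact force between torch and cradle below 0.1 N and contact force between torch and tray below 0.1 N and contact force between torch and cup below 0.1 N and contact force between torch and octa_green below 0.1 N and contact force between torch and octa_violet below 0.1 N and contact force between torch and octa_honey below 0.1 N and angle between torch's own z axis and vertical below 0.25 rad and height (world z) of torch between 0.11 and 0.2 m and horizontal distance between torch and tray below 0.03 m and linear speed of torch below 0.03 m/s and angular speed of torch below 0.3 rad/s); the arm keeps its last pose, push and grip.
It fails at once if the cup is tipped with its mouth more than 180 mm above the table (angle between cup's own z axis and vertical above 1.2 rad and height (world z) of cup_mouth above 0.18 m).
It fails at once if a bystander is moved more than 30 mm (distance of any of loupe, marker_pen, fluorite_cubes, garnet from where it was at the start of the episode above 0.03 m).
It also fails if it takes over 67 s, if anything falls off the work surface, if the arm or the gripper's body presses on something with over 40 N, if the wrist force passes 120 N, or if a joint passes its speed limit or range.

## Working session

There is one attempt and no reset: what is moved stays moved. The work goes in short steps, Python scripts to look and compute and a tool call to move; the robot and the scene stay as the last step left them, time stands still between calls to the robot, and variables do not carry over. Pictures are saved under pics/ and viewed, at most 14 in all, crops included, and the job is handed in when it is done.

Besides the shell and the picture viewer there is one more tool, called after "Call:" by a JSON object that holds its "api" and its "payload", one argument or row to a line. move_arm: Moves the arm, as the interface text tells. Its arguments: {"type":"object","properties":{"deltas":{"type":"array","items":{"type":"array","items":{"type":"number","minimum":-1,"maximum":1}}},"claw":{"type":"number"},"newtons":{"type":"number"}},"required":["deltas"]}

```bash
mkdir -p pics; ls; cat > h.py <<'E'
import numpy as np, cv2
from cell import *
def cam(n):
    m=camera_model(n); return np.array(m["intrinsics"]),np.array(m["eye"]),np.array(m["orientation"])
def ray(n,uv):
    K,e,R=cam(n); d=R@np.linalg.solve(K,[uv[0],uv[1],1]); return e,d/np.linalg.norm(d)
def onz(n,uv,z):
    e,d=ray(n,uv); return e+d*(z-e[2])/d[2]
def tri(a,b):
    (e1,d1),(e2,d2)=a,b
    A=np.c_[d1,-d2]; s=np.linalg.lstsq(A,e2-e1,rcond=None)[0]
    p,q=e1+d1*s[0],e2+d2*s[1]; return (p+q)/2,np.linalg.norm(p-q)
def proj(n,p):
    K,e,R=cam(n); c=K@(R.T@(np.array(p)-e)); return c[:2]/c[2]
E
python3 - <<'E'
from h import *
np.set_printoptions(precision=4,suppress=True)
s=observe()
for k in s: print(k,np.array(s[k]).tolist())
for n in("scene","top"):
    print(n,cam(n)); cv2.imwrite(f"pics/{n}0.png",snapshot(n)[:,:,::-1])
P={}
for l in ["cup","cup_mouth","octa_green","tray","cradle","cradle_mouth","torch","torch_tail","loupe","marker_pen","fluorite_cubes","garnet"]:
    r={}
    for n in("scene","top"):
        o=mark_of(l,n); r[n]=[(np.round(x["uv"],1).tolist(),round(x["p"],2)) for x in o[:2]]
    print(l,r, tri(ray("scene",r["scene"][0][0]),ray("top",r["top"][0][0])) if r["scene"] and r["top"] else "")
E
```

```text
pics
time_s 0.0
q [-80.07760740884505, 7.133645829207387, 94.63357169496788, -0.0009334296149586485, 78.35126088140397, -4.733577380453481]
joint_vel [-0.004960948629969573, 0.07008055198116284, 0.02449705959465129, 0.0634016998210983, 0.005589510869511843, -0.002757841418859258]
tau [-0.0020477908401517197, -41.76061749458313, -35.992945432662964, 0.07735481718555093, 0.04944017040543258, -0.000174676993083267]
ee_pos [0.16437661006720022, -0.6286166233181539, 0.40349021224188264]
ee_rot [[0.9674616645901739, 0.2530173692429944, -0.00037203462764757685], [0.25301759543814, -0.9674595384846694, 0.00203415676191642], [0.00015474854336370417, -0.002062099993828128, -0.9999978618959661]]
ft_force [0.003201590856536165, -0.028108357251934495, 0.37173697430002306]
moment [0.03324576640760985, -0.03176915261001109, -0.04313300486935733]
grip_force 0.0
gripper_width 0.09510710505792101
scene (array([[594.7972,   0.    , 313.1491],
       [  0.    , 594.7972, 240.4048],
       [  0.    ,   0.    ,   1.    ]]), array([-0.1875, -0.9356,  0.542 ]), array([[ 0.6966, -0.2682,  0.6654],
       [-0
[... 1125 characters left out ...]
h_tail {'scene': [([335.6, 277.2], 0.97)], 'top': [([383.3, 289.9], 0.88), ([191.7, 202.3], 0.21)]} (array([ 0.4488, -0.3821,  0.1179]), np.float64(0.001699632076190629))
loupe {'scene': [([441.6, 309.3], 0.33)], 'top': [([276.5, 155.7], 0.7), ([405.7, 191.3], 0.33)]} (array([ 0.8612, -0.24  , -0.167 ]), np.float64(0.17865763599781345))
marker_pen {'scene': [], 'top': [([338.7, 171.0], 0.64)]} 
fluorite_cubes {'scene': [([446.1, 327.7], 0.74)], 'top': [([422.5, 212.6], 0.8)]} (array([ 0.6213, -0.4914,  0.0006]), np.float64(0.0026073244827897546))
garnet {'scene': [([443.0, 309.4], 0.69)], 'top': [([406.5, 192.7], 0.64)]} (array([ 0.6635, -0.457 ,  0.0059]), np.float64(0.0021029332507145177))
```

View pics/scene0.png

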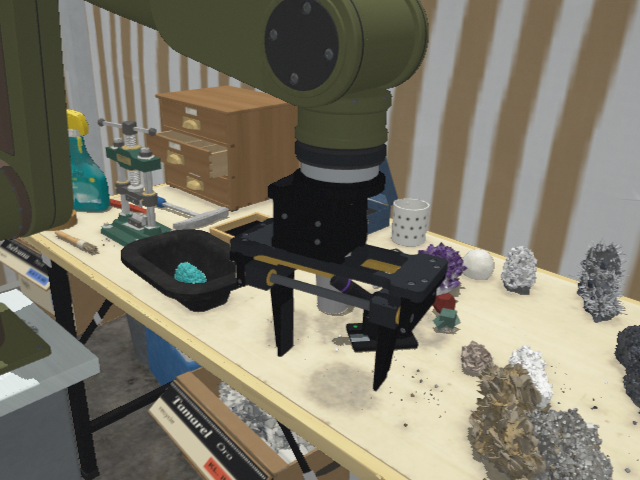

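View pics/top0.png

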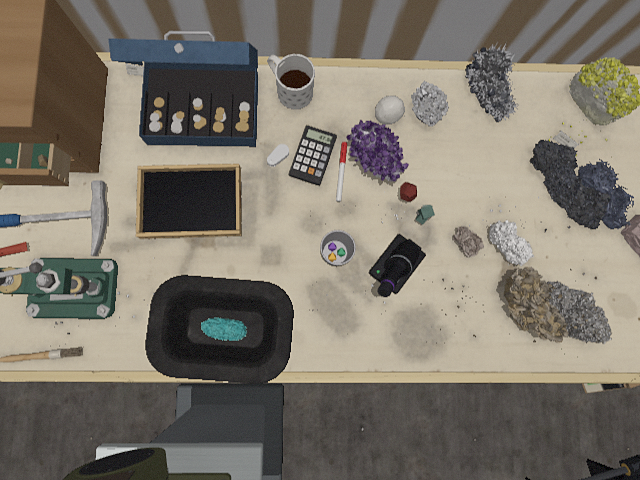

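The scene view shows the gripper in front of the cup. The top view shows the tray at about (189,202), the cup with its crystals at (337,249), the cradle at (397,263) and the torch tail at (385,290).

The commands turn only about the tool's z axis, so I'll test what happens to the orientation at the edge of reach, in the free space to the right.

Call:
{"api": "move_arm", "payload": {
  "deltas": [
    [0,0.7,-0.1,0],
    [0,0.7,-0.1,0],
    [0,0.7,-0.1,0],
    [0,0.7,-0.1,0],
    [0,0.7,-0.1,0],
    [0,0.7,-0.1,0],
    [0,0.7,-0.1,0],
    [0,0.7,-0.1,0],
    [0,0.7,-0.1,0],
    [0,0.7,-0.1,0]
  ],
  "claw": -1,
  "newtons": 40
}}

```text
time_s: 2.3
ee_pos: [0.2584, -0.9893, 0.4247]
ee_rot: [[0.967, 0.253, 0.002], [0.253, -0.967, 0.001], [0.002, -0.0, -1.0]]
ft_force: [-0.3, -1.3, -7.3]
gripper_width: 0.0951
grip_force: 0.0
```

Call:
{"api": "move_arm", "payload": {
  "deltas": [
    [0,0.4,0,0],
    [0,0.4,0,0],
    [0,0.4,0,0],
    [0,0.4,0,0]
  ]
}}

```text
time_s: 2.7
ee_pos: [0.2609, -0.9976, 0.421]
ee_rot: [[0.967, 0.252, 0.017], [0.253, -0.965, -0.065], [-0.0, 0.068, -0.998]]
ft_force: [0.1, -0.2, -0.3]
gripper_width: 0.0949
grip_force: 0.0
```

```bash
python3 -c "
from h import *
s=observe();print(np.round(s['q'],2),np.round(s['ee_pos'],4),np.round(s['ee_rot'],3))"
```

```text
[-78.34  70.56   1.44   0.2  104.12  -2.95] [ 0.2609 -0.9976  0.421 ] [[ 0.967  0.252  0.017]
 [ 0.253 -0.965 -0.065]
 [-0.     0.068 -0.998]]
```

Call:
{"api": "move_arm", "payload": {
  "deltas": [
    [0,1,0,0],
    [0,1,0,0],
    [0,1,0,0],
    [0,1,0,0]
  ]
}}

```text
time_s: 3.1
ee_pos: [0.2639, -1.0091, 0.3895]
ee_rot: [[0.967, 0.252, 0.025], [0.253, -0.963, -0.095], [-0.0, 0.098, -0.995]]
ft_force: [-0.4, 0.2, -0.2]
gripper_width: 0.0947
grip_force: 0.0
```

Call:
{"api": "move_arm", "payload": {
  "deltas": [
    [0,1,0,0],
    [0,1,0,0]
  ]
}}

```text
time_s: 3.3
ee_pos: [0.2655, -1.0153, 0.3779]
ee_rot: [[0.967, 0.251, 0.033], [0.253, -0.959, -0.127], [-0.0, 0.131, -0.991]]
ft_force: [-0.6, 0.2, -0.3]
gripper_width: 0.095
grip_force: 0.0
```

```bash
python3 -c "
from h import *
s=observe();print(np.round(s['q'],2),np.round(s['ee_pos'],4),np.round(s['ee_rot'],3))"
```

```text
[-78.31  73.     1.44   0.39  98.03  -2.89] [ 0.2655 -1.0153  0.3779] [[ 0.967  0.251  0.033]
 [ 0.253 -0.959 -0.127]
 [-0.     0.131 -0.991]]
```

```bash
python3 - <<'E'
from h import *
np.set_printoptions(precision=4,suppress=True)
for uv in [(136,167),(241,165),(242,236),(136,238)]: print("tray",onz("top",uv,.028)[:2])
for z in (.06,.0): print("tub",[onz("top",uv,z)[:2] for uv in[(147,275),(294,283),(290,380),(150,375)]])
print("wall",[onz("top",uv,0)[:2] for uv in[(330,58),(450,60)]], "cashbox",[onz("top",uv,.1)[:2] for uv in[(143,145),(258,143)]], "cash lid", [onz("top",uv,.2)[:2] for uv in[(110,40),(258,40)]])
t=snapshot("top"); sc=snapshot("scene"); cv2.imwrite("pics/top1.png",t[:,:,::-1]); cv2.imwrite("pics/scene1.png",sc[:,:,::-1])
for l in ["cup","cup_mouth","cradle","cradle_mouth","torch_tail","tray","loupe","marker_pen"]:
    r={n:[(np.round(x["uv"],1).tolist(),round(x["p"],2)) for x in mark_of(l,n)[:2]] for n in("scene","top")}
    print(l,r, tri(ray("scene",r["scene"][0][0]),ray("top",r["top"][0][0])) if r["scene"] and r["top"] else "")
s=observe(); print(s['q'],s['ee_pos'],s['ee_rot'])
E
```

```text
tray [0.7041 0.1108]
tray [ 0.7123 -0.1054]
tray [ 0.5616 -0.1123]
tray [0.5549 0.1004]
tub [array([0.4776, 0.0629]), array([ 0.4647, -0.2197]), array([ 0.2833, -0.2147]), array([0.2918, 0.0451])]
tub [array([0.4828, 0.0829]), array([ 0.4691, -0.2191]), array([ 0.2752, -0.2137]), array([0.2843, 0.0639])]
wall [array([ 0.9777, -0.2936]), array([ 0.9802, -0.5678])] cashbox [array([0.7243, 0.0737]), array([ 0.7327, -0.1466])] cash lid [array([0.8782, 0.1078]), array([ 0.8857, -0.1513])]
cup {'scene': [([330.2, 302.8], 0.6)], 'top': [([330.6, 250.1], 0.83), ([278.5, 156.3], 0.56)]} (array([ 0.5378, -0.2942,  0.0016]), np.float64(0.0021145855955860063))
cup_mouth {'scene': [([333.6, 268.1], 0.77)], 'top': [([336.4, 247.6], 0.73)]} (array([ 0.5329, -0.3012,  0.0769]), np.float64(0.0011611602439247804))
cradle {'scene': [([378.7, 336.6], 0.73)], 'top': [([396.2, 261.5], 0.85), ([420.8, 214.2], 0.4)]} (array([ 0.5135, -0.4304,  0.0022]), np.float64(0.006586311423932103))
cradle_mouth {'scene': [([370.7, 304.8], 0.72)], 'top': [([394.9, 267.4], 0.88)]} (array([ 0.497 , -0.417 ,  0.0633]), np.float64(0.0008969554794637598))
torch_tail {'scene': [([333.8, 279.1], 0.66), ([266.3, 242.5], 0.31)], 'top': [([383.0, 292.9], 0.87)]} (array([ 0.4438, -0.3821,  0.1162]), np.float64(0.0006450198888353901))
tray {'scene': [([265.3, 241.5], 0.87)], 'top': [([193.4, 202.7], 0.95)]} (array([ 0.6348, -0.0045,  0.0047]), np.float64(0.0022574627436856036))
loupe {'scene': [([354.9, 254.3], 0.79)], 'top': [([192.9, 203.7], 0.72), ([273.9, 154.0], 0.59)]} (array([ 0.6998, -0.0816, -0.0109]), np.float64(0.20440567166531262))
marker_pen {'scene': [([394.2, 278.0], 0.85)], 'top': [([343.0, 169.0], 0.77)]} (array([ 0.7112, -0.3172,  0.0028]), np.float64(0.012401622237548688))
[-78.3108  72.9775   1.5036   0.3899  98.0542  -2.8865] [ 0.2655 -1.0152  0.3776] [[ 0.9675  0.2509  0.0329]
 [ 0.253  -0.9592 -0.1258]
 [ 0.      0.1301 -0.9915]]
```

View pics/scene1.png

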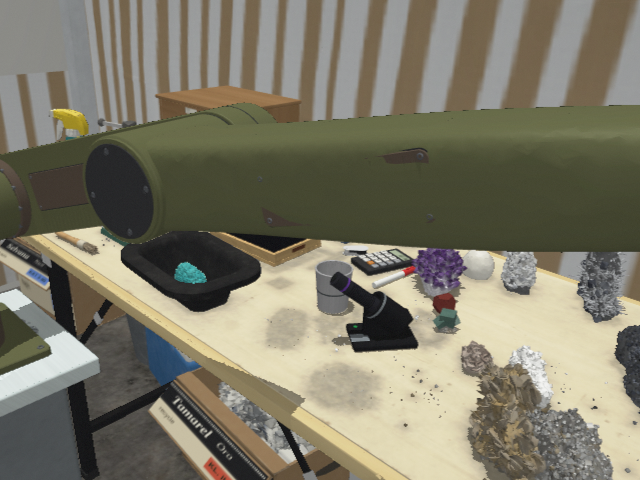

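```bash
cat > kin.py <<'E'
import numpy as np
from scipy.spatial.transform import Rotation as Ro
from scipy.optimize import least_squares
def Rz(a): return Ro.from_euler('z',a,degrees=True).as_matrix()
def Ry(a): return Ro.from_euler('y',a,degrees=True).as_matrix()
# params: d,a1,L1,o2(lat at upper),L2,a3,o3,L3
P0=np.array([.16,0,.477,.0,.604,0,.054,.095])
def fk(q,p=P0,tip=0):
    d,a1,L1,o2,L2,a3,o3,L3=p
    A=Rz(q[0]);B=A@Ry(q[1]);C=B@Ry(q[2]);D=C@Rz(q[3]);E=D@Ry(q[4]);F=E@Rz(q[5])
    x=np.array([0,0,d])+A@[a1,o2,0]+B@[0,0,L1]+C@[a3,0,L2]+D@[0,o3,0]+E@[0,0,L3+tip]
    return x,F
E
python3 - <<'E'
from kin import *
np.set_printoptions(precision=4,suppress=True)
D=[([-80.0776,7.1336,94.6336,-.0009,78.3513,-4.7336],[.16438,-.62862,.40349]),([-78.34,70.56,1.44,.2,104.12,-2.95],[.2609,-.9976,.421]),([-78.3108,72.9775,1.5036,.3899,98.0542,-2.8865],[.2655,-1.0152,.3776])]
for q,x in D: print(fk(q)[1].round(3).tolist())
for free in ([0,2,4,6,7],[0,2,4,3,7],[0,2,4,5,6,7],[0,1,2,4,6,7]):
    def f(v):
        p=P0.copy();p[3]=p[6]=0;p[free]=v
        return np.concatenate([fk(q,p)[0]-x for q,x in D])
    r=least_squares(f,P0[free]);print(free,r.x,(r.fun*1000).round(1))
E
```

```text
[[-0.253, 0.967, -0.0], [0.967, 0.253, 0.002], [0.002, 0.0, -1.0]]
[[-0.253, 0.967, 0.017], [0.965, 0.253, -0.066], [-0.068, -0.0, -0.998]]
[[-0.251, 0.967, 0.033], [0.959, 0.253, -0.126], [-0.13, 0.0, -0.992]]
[0, 2, 4, 6, 7] [0.3034 0.4558 0.6084 0.0532 0.2251] [ 0.3 -4.2  3.1 -1.2  6.  -2.3  1.  -3.2 -0.8]
[0, 2, 4, 3, 7] [0.3048 0.4556 0.6085 0.0532 0.2261] [ 0.3 -4.3  3.1 -1.2  6.  -2.2  1.1 -3.2 -0.9]
[0, 2, 4, 5, 6, 7] [0.2221 0.4528 0.613  0.042  0.0536 0.1017] [-0.  -0.   0.   0.  -0.  -0.1 -0.   0.   0.1]
[0, 1, 2, 4, 6, 7] [ 0.1314 -0.0537  0.4822  0.6554  0.0537  0.0726] [ 0.1 -0.1  0.1 -0.1  0.5  1.2 -0.1 -0.4 -1.3]
```

```bash
cat >> kin.py <<'E'
P0=np.array([0.2221,0,0.4528,0,0.613,0.042,0.0536,0.1017])
LO=np.array([-149.6,-58.7,1.44,-77.14,18.33,-166.67]);HI=np.array([149.6,133.49,155.28,257.14,153.61,166.67])
def FK(q,p=None,tip=0):
    x,F=fk(q,P0 if p is None else p,tip); return x,F@Rz(90)
def tool(phi,al,roll=0):
    # tool z points azimuth phi, al below level; y level at roll 0 (y = left of z when roll=0), roll about tool z
    c=lambda a:np.cos(np.radians(a)); s=lambda a:np.sin(np.radians(a))
    z=np.array([c(al)*c(phi),c(al)*s(phi),-s(al)]); y=np.array([-s(phi),c(phi),0]); x=np.cross(y,z)
    return np.c_[x,y,z]@Rz(roll)
def IK(g,R,seed,tip=.171):
    def f(q):
        x,F=FK(q,tip=tip); return np.r_[(x-g)*5,Ro.from_matrix(F.T@R).as_rotvec()]
    r=least_squares(f,np.clip(seed,LO+.1,HI-.1),bounds=(LO,HI),x_scale=30); return r.x,np.abs(r.fun).max()
E
python3 - <<'E'
from kin import *
np.set_printoptions(precision=1,suppress=True)
for nm,g in (("cup",[.536,-.297,.05]),("tray",[.62,-.02,.12])):
  for phi in (-30,-20,-5):
    for al in (15,25,35):
      best=[]
      for roll in (0,180):
        for s4 in (90,180):
          for s6 in (-100,0,100):
            q,e=IK(np.array(g),tool(phi,al,roll),[phi,10,120,s4,60,s6])
            if e<1e-3 and not any(np.abs(q-b).max()<1 for b in best): best.append(q)
      print(nm,phi,al,*best)
E
```

```text
cup -30 15 [-19.7   8.6 139.4 194.5  43.7  82.1] [-19.7   8.6 139.4 194.5  43.7 -97.9]
cup -30 25 [-20.4   2.  138.2 200.   26.2  76. ] [ -20.4    2.   138.2  200.    26.2 -104. ]
cup -30 35
cup -20 15 [-27.1   9.5 140.7 170.4  45.4  94.9] [-27.1   9.5 140.7 170.4  45.4 -85.1]
cup -20 25 [-26.9   3.1 140.2 166.9  28.7  98.6] [-26.9   3.1 140.2 166.9  28.7 -81.4]
cup -20 35
cup -5 15 [-39.2  12.8 139.  136.9  52.8 109.5] [-39.2  12.8 139.  136.9  52.8 -70.5]
cup -5 25 [-38.9   6.8 139.  127.3  39.4 119.6] [-38.9   6.8 139.  127.3  39.4 -60.4]
cup -5 35 [-39.1   2.8 137.7 109.1  29.1 137.1] [-39.1   2.8 137.7 109.1  29.1 -42.9]
tray -30 15 [ 18.3   2.5 130.2 251.2  49.7  43.9] [  18.3    2.5  130.2  251.2   49.7 -136.1]
tray -30 25
tray -30 35 [ 10.   -5.1 126.3 -72.5  33.5   4.9]
tray -20 15 [ 15.   -1.  134.4 237.4  41.2  50.7] [  15.    -1.   134.4  237.4   41.2 -129.3]
tray -20 25 [ 11.3  -6.  132.1 256.3  29.   30. ] [  11.3   -6.   132.1  256.3   29.  -150. ]
tray -20 35 [  5.5  -8.3 129.1 -72.1  21.8  -3.9]
tray -5 15 [  8.3  -3.6 139.2 204.3  32.7  72.7] [   8.3   -3.6  139.2  204.3   32.7 -107.3]
tray -5 25
tray -5 35
```

```bash
python3 - <<'E'
from h import *
np.set_printoptions(precision=3,suppress=True)
print("tub corner",tri(ray("scene",(261,267)),ray("top",(294,300))), tri(ray("scene",(190,230)),ray("top",(225,276))))
s=observe();R=np.array(s['ee_rot']);d=np.array([.62,-.16,.93])-s['ee_pos']
print(d,R.T@d/.6/3)
E
```

```text
tub corner (array([ 0.432, -0.221,  0.084]), np.float64(0.0009663432089778698)) (array([ 0.439, -0.071,  0.109]), np.float64(0.08157677301223162))
[0.355 0.855 0.552] [ 0.311 -0.366 -0.358]
```

```bash
cat > go.py <<'E'
from h import *
from kin import IK,FK,tool,Rz,Ro
np.set_printoptions(precision=3,suppress=True)
def st():
    s=observe(); return np.array(s['ee_pos']),np.array(s['ee_rot']),np.array(s['q'])
def delta(target_tcp,p=None,R=None):
    s=st(); p=s[0] if p is None else p; R=s[1] if R is None else R
    return R.T@(np.array(target_tcp)-p)/.6
def say():
    p,R,q=st(); z=R[:,2]; y=R[:,1]
    print("tcp",p,"grasp",p+.171*z,"z az/below",np.degrees([np.arctan2(z[1],z[0]),np.arcsin(-z[2])]).round(1),"y az/el",np.degrees([np.arctan2(y[1],y[0]),np.arcsin(y[2])]).round(1),"q",q.round(1))
E
python3 - <<'E'
from go import *
p,R,q=st();z=R[:,2]
t=np.array([.536,-.297,.055])-.171*z
m=np.array([.40,-.65,.46]);print(t,delta(m),delta(t+[0,0,.12],m))
for al in(18,22):
  for ph in(-20,-15): print(al,ph,[IK(np.array([.635,-.19,.065]),tool(ph,al,r),[-10,0,135,200,40,s]) for r,s in((0,80),(180,-100))])
E
```

```text
[ 0.53  -0.275  0.225] [ 0.371 -0.51  -0.205] [ 0.368 -0.569  0.119]
18 -20 [(array([ -7.404,   9.   , 132.879, 201.031,  35.305,  76.53 ]), np.float64(5.355645328844933e-12)), (array([  -7.404,    9.   ,  132.879,  201.031,   35.305, -103.47 ]), np.float64(4.187451324229131e-12))]
18 -15 [(array([-10.166,   9.107, 134.   , 187.97 ,  35.308,  84.979]), np.float64(8.556794252923591e-14)), (array([-10.166,   9.107, 134.   , 187.97 ,  35.308, -95.021]), np.float64(2.9499055902310873e-14))]
22 -20 [(array([ -7.762,   6.82 , 132.172, 204.168,  28.688,  73.158]), np.float64(7.449750367668871e-11)), (array([  -7.762,    6.82 ,  132.172,  204.168,   28.688, -106.842]), np.float64(5.723743903872257e-11))]
22 -15 [(array([-10.267,   6.944, 133.434, 189.189,  28.621,  83.694]), np.float64(6.054074872505268e-11)), (array([-10.267,   6.944, 133.434, 189.189,  28.621, -96.306]), np.float64(6.171699270324656e-11))]
```

Call:
{"api": "move_arm", "payload": {
  "deltas": [
    [0.371,-0.51,-0.205,0],
    [0.371,-0.51,-0.205,0],
    [0.371,-0.51,-0.205,0],
    [0.371,-0.51,-0.205,0],
    [0.371,-0.51,-0.205,0],
    [0.371,-0.51,-0.205,0],
    [0.371,-0.51,-0.205,0],
    [0.371,-0.51,-0.205,0],
    [0.371,-0.51,-0.205,0]
  ]
}}

```text
time_s: 5.1
ee_pos: [0.4007, -0.6472, 0.4611]
ee_rot: [[0.967, 0.251, 0.034], [0.254, -0.959, -0.127], [0.001, 0.131, -0.991]]
ft_force: [1.1, -0.6, -0.1]
gripper_width: 0.095
grip_force: 0.0
```

Call:
{"api": "move_arm", "payload": {
  "deltas": [
    [0.368,-0.569,0.119,-0.873],
    [0.368,-0.569,0.119,-0.873],
    [0.368,-0.569,0.119,-0.873],
    [0.368,-0.569,0.119,-0.873],
    [0.368,-0.569,0.119,-0.873],
    [0.368,-0.569,0.119,-0.873],
    [0.368,-0.569,0.119,-0.873],
    [0.368,-0.569,0.119,-0.873],
    [0.368,-0.569,0.119,-0.873],
    [0.368,-0.569,0.119,-0.873]
  ]
}}

```text
time_s: 6.1
ee_pos: [0.5307, -0.2733, 0.3438]
ee_rot: [[0.004, 0.999, 0.032], [0.992, -0.0, -0.125], [-0.125, 0.033, -0.992]]
ft_force: [-0.8, 0.1, -0.7]
gripper_width: 0.0949
grip_force: 0.0
```

```bash
python3 - <<'E'
from go import *
say();p,R,q=st();print(delta(np.array([.536,-.297,.055])-.171*R[:,2]))
E
```

```text
tcp [ 0.531 -0.273  0.344] grasp [ 0.536 -0.295  0.174] z az/below [-75.5  82.6] y az/el [-0.   1.9] q [-31.5   2.  106.   -5.6  66.7 -29.4]
[ 0.021 -0.007  0.198]
```

Call:
{"api": "move_arm", "payload": {
  "deltas": [
    [0.021,-0.007,0.08,0],
    [0.021,-0.007,0.14,0],
    [0.021,-0.007,0.198,0],
    [0.021,-0.007,0.198,0]
  ]
}}

```text
time_s: 6.5
ee_pos: [0.5279, -0.2782, 0.2201]
ee_rot: [[0.01, 1.0, 0.025], [0.993, -0.007, -0.121], [-0.121, 0.026, -0.992]]
ft_force: [-0.4, 0.2, -0.9]
gripper_width: 0.0951
grip_force: 0.0
```

Call:
{"api": "move_arm", "payload": {
  "deltas": [
    [0,0,0,0],
    [0,0,0,0],
    [0,0,0,0],
    [0,0,0,0],
    [0,0,0,0],
    [0,0,0,0],
    [0,0,0,0]
  ],
  "claw": 1,
  "newtons": 25
}}

```text
time_s: 7.2
ee_pos: [0.5306, -0.2784, 0.2272]
ee_rot: [[0.008, 0.999, 0.034], [0.992, -0.003, -0.128], [-0.128, 0.035, -0.991]]
ft_force: [-3.3, 0.4, 6.0]
gripper_width: 0.0676
grip_force: 25.0
```

```bash
python3 - <<'E'
from go import *
say();p,R,q=st();print([delta(p+np.array(d)) for d in([0,0,.05],[.084,.107,.05],[.084,.107,0.002])])
for n,uv in(("loupe",(277,155)),("calc",(291,182)),("calc2",(325,184)),("pen",(339,200))): print(n,onz("top",uv,.008))
E
```

```text
tcp [ 0.531 -0.278  0.227] grasp [ 0.536 -0.3    0.058] z az/below [-75.   82.4] y az/el [-0.2  2. ] q [-31.9   9.7 110.   -6.3  54.9 -28.2]
[array([-0.011,  0.003, -0.083]), array([ 0.167,  0.142, -0.101]), array([ 0.178,  0.139, -0.021])]
loupe [ 0.743 -0.179  0.008]
calc [ 0.683 -0.21   0.008]
calc2 [ 0.68  -0.282  0.008]
pen [ 0.645 -0.312  0.008]
```

Call:
{"api": "move_arm", "payload": {
  "deltas": [
    [-0.011,0.003,-0.05,0],
    [-0.011,0.003,-0.083,0],
    [0.08,0.07,-0.092,0],
    [0.167,0.142,-0.101,0],
    [0.17,0.142,-0.101,0],
    [0.17,0.142,-0.101,0],
    [0.176,0.139,-0.06,0],
    [0.178,0.139,-0.025,0],
    [0.178,0.139,-0.021,0],
    [0.178,0.139,-0.021,0]
  ]
}}

```text
time_s: 8.2
ee_pos: [0.6135, -0.1711, 0.2266]
ee_rot: [[0.008, 0.999, 0.032], [0.992, -0.004, -0.126], [-0.125, 0.033, -0.992]]
ft_force: [0.6, 0.8, -1.5]
gripper_width: 0.0677
grip_force: 25.0
```

```bash
python3 - <<'E'
from go import *
say();print(observe()['ft_force'])
E
```

```text
tcp [ 0.613 -0.171  0.227] grasp [ 0.619 -0.193  0.057] z az/below [-75.6  82.5] y az/el [-0.2  1.9] q [-19.4  14.3 104.6  -7.4  57.1 -15.3]
[ 0.606  0.808 -1.536]
```

Call:
{"api": "move_arm", "payload": {
  "deltas": [
    [0,0,0.004,0],
    [0,0,0.004,0]
  ]
}}

```text
time_s: 8.4
ee_pos: [0.6141, -0.1713, 0.2252]
ee_rot: [[0.008, 0.999, 0.034], [0.992, -0.004, -0.126], [-0.126, 0.035, -0.991]]
ft_force: [0.6, 0.2, -1.8]
gripper_width: 0.0673
grip_force: 25.0
```

Call:
{"api": "move_arm", "payload": {
  "deltas": [
    [0,0,0,0],
    [0,0,0,0],
    [0,0,0,0],
    [0,0,-0.05,0],
    [0,0,-0.15,0],
    [0,0,-0.3,0],
    [0,0,-0.3,0],
    [0,0,-0.3,0]
  ],
  "claw": -1
}}

```text
time_s: 9.2
ee_pos: [0.6094, -0.1482, 0.414]
ee_rot: [[0.009, 0.999, 0.049], [0.991, -0.002, -0.131], [-0.131, 0.05, -0.99]]
ft_force: [-0.0, -1.1, 1.2]
gripper_width: 0.0948
grip_force: 0.0
```

```bash
python3 - <<'E'
from go import *
say();p,R,q=st()
for n in("top","scene"): cv2.imwrite(f"pics/{n}2.png",snapshot(n)[:,:,::-1])
r={l:{n:[(np.round(x["uv"],1).tolist(),round(x["p"],2)) for x in mark_of(l,n)[:1]] for n in("scene","top")} for l in("cup","cup_mouth")}
print(r,[tri(ray("scene",r[l]["scene"][0][0]),ray("top",r[l]["top"][0][0])) for l in r if r[l]["scene"] and r[l]["top"]])
d=np.array([.58,-.10,.96])-p;print(R.T@d/.6)
E
```

```text
tcp [ 0.609 -0.148  0.414] grasp [ 0.618 -0.171  0.245] z az/below [-69.4  81.9] y az/el [-0.1  2.9] q [-17.5   3.   98.1  -6.6  74.  -15.7]
{'cup': {'scene': [([317.8, 270.8], 0.58)], 'top': [([283.3, 212.0], 0.96)]}, 'cup_mouth': {'scene': [([325.0, 236.9], 0.71)], 'top': []}} [(array([ 0.615, -0.192,  0.005]), np.float64(0.007814122909635247))]
[-0.04  -0.004 -0.914]
```

Call:
{"api": "move_arm", "payload": {
  "deltas": [
    [-0.04,-0.004,-0.9,0],
    [-0.04,-0.004,-0.9,0],
    [-0.04,-0.004,-0.9,0],
    [-0.04,-0.004,-0.9,0],
    [-0.04,-0.004,-0.9,0],
    [-0.04,-0.004,-0.9,0],
    [-0.04,-0.004,-0.9,0],
    [-0.04,-0.004,-0.9,0],
    [-0.04,-0.004,-0.9,0],
    [-0.04,-0.004,-0.9,0]
  ]
}}

```text
time_s: 10.5
ee_pos: [0.5899, -0.1076, 0.9011]
ee_rot: [[0.007, 1.0, 0.03], [0.992, -0.004, -0.125], [-0.125, 0.031, -0.992]]
ft_force: [1.4, -0.0, 0.7]
gripper_width: 0.0947
grip_force: 0.0
```

Call:
{"api": "move_arm", "payload": {
  "deltas": [
    [0,0.08,-0.2,0],
    [0,0.08,-0.2,0],
    [0,0.08,-0.2,0]
  ]
}}

```text
time_s: 10.8
ee_pos: [0.6183, -0.0949, 0.9878]
ee_rot: [[0.008, 0.999, 0.039], [0.992, -0.003, -0.129], [-0.129, 0.039, -0.991]]
ft_force: [1.8, -1.1, 0.9]
gripper_width: 0.0951
grip_force: 0.0
```

```bash
python3 - <<'E'
from go import *
say();p,R,q=st();print(FK(q)[0]-p)
d=.05*np.array([.62*np.cos(np.radians(q[0])),.62*np.sin(np.radians(q[0])),.78]);print(R.T@d/.6)
E
```

```text
tcp [ 0.618 -0.095  0.988] grasp [ 0.625 -0.117  0.818] z az/below [-73.3  82.2] y az/el [-0.1  2.3] q [-12.5  30.    5.6 -10.6 140.1 -20.6]
[ 0.007 -0.003 -0.006]
[-0.019  0.053 -0.061]
```

View pics/top2.png

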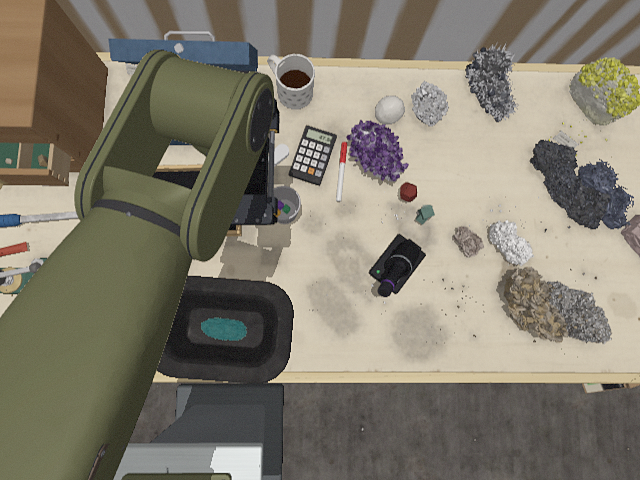

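Call:
{"api": "move_arm", "payload": {
  "deltas": [
    [0,0.1,-0.1,0]
  ]
}}

```text
time_s: 10.9
ee_pos: [0.6239, -0.0865, 0.989]
ee_rot: [[0.008, 0.998, 0.056], [0.991, -0.001, -0.134], [-0.134, 0.057, -0.989]]
ft_force: [-13.9, 1.7, 12.2]
gripper_width: 0.0949
grip_force: 0.0
```

Call:
{"api": "move_arm", "payload": {
  "deltas": [
    [0,0.1,-0.1,0]
  ]
}}

```text
time_s: 11.0
ee_pos: [0.6345, -0.0792, 0.983]
ee_rot: [[0.007, 0.997, 0.071], [0.99, 0.003, -0.139], [-0.139, 0.071, -0.988]]
ft_force: [2.0, 0.2, -1.3]
gripper_width: 0.0953
grip_force: 0.0
```

Call:
{"api": "move_arm", "payload": {
  "deltas": [
    [0,0.1,-0.1,0]
  ]
}}

```text
time_s: 11.1
ee_pos: [0.6314, -0.0694, 0.9889]
ee_rot: [[0.008, 0.995, 0.103], [0.989, 0.007, -0.146], [-0.146, 0.103, -0.984]]
ft_force: [-0.6, 0.3, 0.4]
gripper_width: 0.0951
grip_force: 0.0
```

Call:
{"api": "move_arm", "payload": {
  "deltas": [
    [0,0.1,-0.1,0]
  ]
}}

```text
time_s: 11.2
ee_pos: [0.6284, -0.0601, 0.9943]
ee_rot: [[0.01, 0.991, 0.132], [0.988, 0.011, -0.152], [-0.152, 0.132, -0.979]]
ft_force: [-1.3, -0.3, 1.0]
gripper_width: 0.0954
grip_force: 0.0
```

```bash
python3 - <<'E'
from go import *
say()
E
```

```text
tcp [ 0.628 -0.06   0.994] grasp [ 0.651 -0.086  0.827] z az/below [-49.   78.4] y az/el [0.6 7.6] q [ -9.1  32.1   1.4 -10.9 137.  -17.8]
```

Call:
{"api": "move_arm", "payload": {
  "deltas": [
    [-0.03,0.075,-0.07,0]
  ]
}}

```text
time_s: 11.3
ee_pos: [0.6277, -0.0646, 0.9969]
ee_rot: [[0.008, 0.987, 0.158], [0.987, 0.017, -0.157], [-0.158, 0.157, -0.975]]
ft_force: [0.2, -0.5, -0.2]
gripper_width: 0.095
grip_force: 0.0
```

Call:
{"api": "move_arm", "payload": {
  "deltas": [
    [-0.03,0.075,-0.07,0]
  ]
}}

```text
time_s: 11.4
ee_pos: [0.6278, -0.071, 0.9986]
ee_rot: [[0.011, 0.983, 0.181], [0.986, 0.019, -0.164], [-0.164, 0.18, -0.97]]
ft_force: [0.0, 0.3, 0.4]
gripper_width: 0.0955
grip_force: 0.0
```

Call:
{"api": "move_arm", "payload": {
  "deltas": [
    [-0.03,0.075,-0.065,0]
  ]
}}

```text
time_s: 11.5
ee_pos: [0.6286, -0.0769, 0.9999]
ee_rot: [[0.013, 0.979, 0.204], [0.985, 0.022, -0.169], [-0.17, 0.203, -0.964]]
ft_force: [-0.0, -0.0, 0.1]
gripper_width: 0.0946
grip_force: 0.0
```

Call:
{"api": "move_arm", "payload": {
  "deltas": [
    [-0.03,0.08,-0.065,0]
  ]
}}

```text
time_s: 11.6
ee_pos: [0.6301, -0.0815, 1.0009]
ee_rot: [[0.015, 0.974, 0.227], [0.984, 0.026, -0.175], [-0.176, 0.226, -0.958]]
ft_force: [0.4, 0.5, -1.0]
gripper_width: 0.0955
grip_force: 0.0
```

Call:
{"api": "move_arm", "payload": {
  "deltas": [
    [-0.03,0.08,-0.06,0]
  ]
}}

```text
time_s: 11.7
ee_pos: [0.632, -0.0858, 1.0016]
ee_rot: [[0.016, 0.968, 0.251], [0.983, 0.03, -0.181], [-0.183, 0.25, -0.951]]
ft_force: [-0.4, -0.3, -0.6]
gripper_width: 0.095
grip_force: 0.0
```

Call:
{"api": "move_arm", "payload": {
  "deltas": [
    [-0.03,0.08,-0.06,0]
  ]
}}

```text
time_s: 11.8
ee_pos: [0.6334, -0.0897, 1.0028]
ee_rot: [[0.018, 0.961, 0.274], [0.982, 0.035, -0.187], [-0.189, 0.273, -0.943]]
ft_force: [0.1, -0.7, 0.7]
gripper_width: 0.0949
grip_force: 0.0
```

```bash
python3 - <<'E'
from go import *
say()
E
```

```text
tcp [ 0.633 -0.09   1.003] grasp [ 0.68  -0.122  0.842] z az/below [-34.2  70.6] y az/el [ 2.1 15.8] q [-11.7  31.6   1.5  -9.4 128.5 -19.2]
```

Call:
{"api": "move_arm", "payload": {
  "deltas": [
    [-0.02,0.09,-0.05,0]
  ]
}}

```text
time_s: 11.9
ee_pos: [0.6381, -0.0891, 1.0025]
ee_rot: [[0.021, 0.954, 0.3], [0.98, 0.04, -0.193], [-0.196, 0.298, -0.934]]
ft_force: [-0.2, 0.4, -0.5]
gripper_width: 0.0954
grip_force: 0.0
```

Call:
{"api": "move_arm", "payload": {
  "deltas": [
    [-0.02,0.09,-0.05,0]
  ]
}}

```text
time_s: 12.0
ee_pos: [0.644, -0.088, 1.001]
ee_rot: [[0.022, 0.946, 0.324], [0.979, 0.046, -0.198], [-0.202, 0.321, -0.925]]
ft_force: [-0.8, -0.2, 0.6]
gripper_width: 0.0954
grip_force: 0.0
```

Call:
{"api": "move_arm", "payload": {
  "deltas": [
    [-0.02,0.09,-0.05,0]
  ]
}}

```text
time_s: 12.1
ee_pos: [0.6482, -0.0868, 1.001]
ee_rot: [[0.023, 0.937, 0.348], [0.978, 0.051, -0.204], [-0.209, 0.345, -0.915]]
ft_force: [-0.1, 0.4, 0.4]
gripper_width: 0.0948
grip_force: 0.0
```

Call:
{"api": "move_arm", "payload": {
  "deltas": [
    [-0.02,0.09,-0.045,0]
  ]
}}

```text
time_s: 12.2
ee_pos: [0.6519, -0.0858, 1.0015]
ee_rot: [[0.026, 0.927, 0.374], [0.976, 0.057, -0.209], [-0.215, 0.37, -0.904]]
ft_force: [-0.7, -0.5, 0.3]
gripper_width: 0.0951
grip_force: 0.0
```

Call:
{"api": "move_arm", "payload": {
  "deltas": [
    [-0.02,0.09,-0.045,0]
  ]
}}

```text
time_s: 12.3
ee_pos: [0.6552, -0.0848, 1.0024]
ee_rot: [[0.029, 0.916, 0.399], [0.975, 0.063, -0.215], [-0.222, 0.395, -0.891]]
ft_force: [0.3, -0.3, 0.1]
gripper_width: 0.0952
grip_force: 0.0
```

Call:
{"api": "move_arm", "payload": {
  "deltas": [
    [-0.02,0.09,-0.04,0]
  ]
}}

```text
time_s: 12.4
ee_pos: [0.6585, -0.084, 1.0034]
ee_rot: [[0.032, 0.905, 0.425], [0.973, 0.069, -0.22], [-0.228, 0.421, -0.878]]
ft_force: [0.0, 0.3, -0.5]
gripper_width: 0.0953
grip_force: 0.0
```

Call:
{"api": "move_arm", "payload": {
  "deltas": [
    [-0.02,0.09,-0.04,0]
  ]
}}

```text
time_s: 12.5
ee_pos: [0.6616, -0.0831, 1.0045]
ee_rot: [[0.035, 0.892, 0.45], [0.971, 0.075, -0.225], [-0.235, 0.445, -0.864]]
ft_force: [-0.7, 0.3, -0.4]
gripper_width: 0.0949
grip_force: 0.0
```

Call:
{"api": "move_arm", "payload": {
  "deltas": [
    [-0.02,0.09,-0.035,0]
  ]
}}

```text
time_s: 12.6
ee_pos: [0.6648, -0.0823, 1.0057]
ee_rot: [[0.039, 0.879, 0.475], [0.97, 0.082, -0.23], [-0.241, 0.47, -0.849]]
ft_force: [0.1, -0.6, 0.1]
gripper_width: 0.0948
grip_force: 0.0
```

Call:
{"api": "move_arm", "payload": {
  "deltas": [
    [-0.02,0.09,-0.03,0]
  ]
}}

```text
time_s: 12.7
ee_pos: [0.6691, -0.0819, 1.0062]
ee_rot: [[0.042, 0.865, 0.5], [0.968, 0.088, -0.235], [-0.247, 0.494, -0.833]]
ft_force: [0.1, 0.4, 1.1]
gripper_width: 0.0953
grip_force: 0.0
```

Call:
{"api": "move_arm", "payload": {
  "deltas": [
    [-0.02,0.09,-0.03,0]
  ]
}}

```text
time_s: 12.8
ee_pos: [0.6729, -0.0813, 1.007]
ee_rot: [[0.046, 0.85, 0.524], [0.966, 0.095, -0.239], [-0.253, 0.518, -0.817]]
ft_force: [0.0, 0.1, -0.6]
gripper_width: 0.0953
grip_force: 0.0
```

Call:
{"api": "move_arm", "payload": {
  "deltas": [
    [-0.02,0.09,-0.025,0]
  ]
}}

```text
time_s: 12.9
ee_pos: [0.6767, -0.0808, 1.0078]
ee_rot: [[0.05, 0.834, 0.549], [0.964, 0.102, -0.243], [-0.259, 0.542, -0.799]]
ft_force: [-0.5, 0.4, -0.4]
gripper_width: 0.0948
grip_force: 0.0
```

Call:
{"api": "move_arm", "payload": {
  "deltas": [
    [-0.02,0.09,-0.025,0]
  ]
}}

```text
time_s: 13.0
ee_pos: [0.6802, -0.0802, 1.009]
ee_rot: [[0.054, 0.818, 0.573], [0.963, 0.11, -0.247], [-0.265, 0.565, -0.782]]
ft_force: [0.1, 0.1, 0.4]
gripper_width: 0.095
grip_force: 0.0
```

```bash
python3 - <<'E'
from go import *
say()
E
```

```text
tcp [ 0.68  -0.08   1.009] grasp [ 0.778 -0.123  0.875] z az/below [-23.4  51.4] y az/el [ 7.6 34.4] q [-10.   32.6   1.5  -8.7 107.9 -17.3]
```

Call:
{"api": "move_arm", "payload": {
  "deltas": [
    [-0.02,0.09,-0.02,0]
  ]
}}

```text
time_s: 13.1
ee_pos: [0.6839, -0.0797, 1.0102]
ee_rot: [[0.059, 0.8, 0.597], [0.961, 0.117, -0.251], [-0.271, 0.588, -0.762]]
ft_force: [0.3, 0.1, 0.7]
gripper_width: 0.0952
grip_force: 0.0
```

Call:
{"api": "move_arm", "payload": {
  "deltas": [
    [-0.02,0.09,-0.02,0]
  ]
}}

```text
time_s: 13.2
ee_pos: [0.6871, -0.0791, 1.0116]
ee_rot: [[0.063, 0.782, 0.62], [0.959, 0.125, -0.255], [-0.276, 0.61, -0.742]]
ft_force: [0.2, -0.7, -0.7]
gripper_width: 0.0952
grip_force: 0.0
```

Call:
{"api": "move_arm", "payload": {
  "deltas": [
    [-0.02,0.09,-0.015,0]
  ]
}}

```text
time_s: 13.3
ee_pos: [0.6906, -0.0786, 1.013]
ee_rot: [[0.068, 0.763, 0.643], [0.957, 0.132, -0.258], [-0.282, 0.633, -0.721]]
ft_force: [-0.7, 0.6, -0.1]
gripper_width: 0.095
grip_force: 0.0
```

Call:
{"api": "move_arm", "payload": {
  "deltas": [
    [-0.02,0.09,-0.015,0]
  ]
}}

```text
time_s: 13.4
ee_pos: [0.6937, -0.078, 1.0145]
ee_rot: [[0.073, 0.744, 0.665], [0.955, 0.14, -0.261], [-0.287, 0.654, -0.7]]
ft_force: [0.1, 0.1, 0.7]
gripper_width: 0.0949
grip_force: 0.0
```

Call:
{"api": "move_arm", "payload": {
  "deltas": [
    [-0.02,0.09,-0.01,0]
  ]
}}

```text
time_s: 13.5
ee_pos: [0.6971, -0.0776, 1.0161]
ee_rot: [[0.078, 0.723, 0.687], [0.953, 0.148, -0.264], [-0.292, 0.675, -0.677]]
ft_force: [-0.1, -0.3, -0.3]
gripper_width: 0.0951
grip_force: 0.0
```

Call:
{"api": "move_arm", "payload": {
  "deltas": [
    [-0.02,0.09,-0.01,0]
  ]
}}

```text
time_s: 13.6
ee_pos: [0.7001, -0.0771, 1.0178]
ee_rot: [[0.083, 0.702, 0.707], [0.951, 0.156, -0.266], [-0.297, 0.695, -0.655]]
ft_force: [-0.4, -0.3, -0.8]
gripper_width: 0.095
grip_force: 0.0
```

Call:
{"api": "move_arm", "payload": {
  "deltas": [
    [-0.02,0.09,-0.005,0]
  ]
}}

```text
time_s: 13.7
ee_pos: [0.7033, -0.0766, 1.0195]
ee_rot: [[0.088, 0.68, 0.728], [0.949, 0.164, -0.268], [-0.302, 0.715, -0.631]]
ft_force: [1.1, 0.1, 0.6]
gripper_width: 0.095
grip_force: 0.0
```

Call:
{"api": "move_arm", "payload": {
  "deltas": [
    [-0.02,0.09,0,0]
  ]
}}

```text
time_s: 13.8
ee_pos: [0.7076, -0.0767, 1.0204]
ee_rot: [[0.094, 0.657, 0.748], [0.947, 0.173, -0.27], [-0.307, 0.734, -0.606]]
ft_force: [-0.8, -0.1, -0.5]
gripper_width: 0.0949
grip_force: 0.0
```

Call:
{"api": "move_arm", "payload": {
  "deltas": [
    [-0.02,0.09,0,0]
  ]
}}

```text
time_s: 13.9
ee_pos: [0.7115, -0.0765, 1.0214]
ee_rot: [[0.099, 0.634, 0.767], [0.945, 0.181, -0.272], [-0.311, 0.752, -0.582]]
ft_force: [1.0, -0.6, -0.0]
gripper_width: 0.0953
grip_force: 0.0
```

Call:
{"api": "move_arm", "payload": {
  "deltas": [
    [-0.02,0.09,0.005,0]
  ]
}}

```text
time_s: 14.0
ee_pos: [0.7154, -0.0765, 1.0226]
ee_rot: [[0.105, 0.61, 0.785], [0.943, 0.189, -0.273], [-0.315, 0.769, -0.556]]
ft_force: [0.3, 0.1, 0.1]
gripper_width: 0.0951
grip_force: 0.0
```

Call:
{"api": "move_arm", "payload": {
  "deltas": [
    [-0.02,0.09,0.005,0]
  ]
}}

```text
time_s: 14.1
ee_pos: [0.7189, -0.0764, 1.0238]
ee_rot: [[0.11, 0.587, 0.802], [0.941, 0.197, -0.274], [-0.319, 0.785, -0.53]]
ft_force: [-0.3, 0.7, 0.7]
gripper_width: 0.0949
grip_force: 0.0
```

Call:
{"api": "move_arm", "payload": {
  "deltas": [
    [-0.02,0.09,0.01,0]
  ]
}}

```text
time_s: 14.2
ee_pos: [0.7225, -0.0763, 1.0252]
ee_rot: [[0.117, 0.561, 0.819], [0.939, 0.206, -0.275], [-0.323, 0.801, -0.503]]
ft_force: [-0.9, 0.2, 0.7]
gripper_width: 0.0949
grip_force: 0.0
```

Call:
{"api": "move_arm", "payload": {
  "deltas": [
    [-0.02,0.09,0.01,0]
  ]
}}

```text
time_s: 14.3
ee_pos: [0.7258, -0.0762, 1.0266]
ee_rot: [[0.122, 0.537, 0.835], [0.937, 0.214, -0.275], [-0.326, 0.816, -0.477]]
ft_force: [0.4, -0.2, 0.1]
gripper_width: 0.0953
grip_force: 0.0
```

Call:
{"api": "move_arm", "payload": {
  "deltas": [
    [-0.02,0.09,0.015,0]
  ]
}}

```text
time_s: 14.4
ee_pos: [0.7291, -0.0761, 1.0282]
ee_rot: [[0.129, 0.511, 0.85], [0.935, 0.222, -0.275], [-0.33, 0.83, -0.449]]
ft_force: [-0.4, -0.5, -0.4]
gripper_width: 0.0952
grip_force: 0.0
```

Call:
{"api": "move_arm", "payload": {
  "deltas": [
    [-0.02,0.09,0.015,0]
  ]
}}

```text
time_s: 14.5
ee_pos: [0.7321, -0.0759, 1.0297]
ee_rot: [[0.135, 0.486, 0.864], [0.933, 0.231, -0.275], [-0.333, 0.843, -0.422]]
ft_force: [-0.3, -0.3, 0.6]
gripper_width: 0.0951
grip_force: 0.0
```

Call:
{"api": "move_arm", "payload": {
  "deltas": [
    [-0.02,0.09,0.02,0]
  ]
}}

```text
time_s: 14.6
ee_pos: [0.7352, -0.0758, 1.0313]
ee_rot: [[0.141, 0.459, 0.877], [0.931, 0.239, -0.275], [-0.336, 0.856, -0.394]]
ft_force: [0.2, -0.8, -0.6]
gripper_width: 0.0955
grip_force: 0.0
```

```bash
python3 - <<'E'
from go import *
say();p,R,q=st();print(FK(q)[0]-p, np.abs(FK(q)[1]-R).max())
E
```

```text
tcp [ 0.735 -0.076  1.031] grasp [ 0.885 -0.123  0.964] z az/below [-17.4  23.2] y az/el [27.5 58.8] q [ -9.   34.1   1.5  -7.9  77.9 -16.4]
[ 0.005 -0.001 -0.005] 4.440892098500626e-16
```

Call:
{"api": "move_arm", "payload": {
  "deltas": [
    [-0.02,0.09,0.02,0]
  ]
}}

```text
time_s: 14.7
ee_pos: [0.7379, -0.0756, 1.033]
ee_rot: [[0.147, 0.433, 0.889], [0.929, 0.247, -0.274], [-0.338, 0.867, -0.366]]
ft_force: [-0.6, 0.5, 0.0]
gripper_width: 0.0944
grip_force: 0.0
```

```bash
python3 - <<'E'
from go import *
say();p,R,q0=st();z=R[:,2]
phi=np.degrees(np.arctan2(z[1],z[0]));al=np.degrees(np.arcsin(-z[2]))
T=tool(phi,al); dr=Ro.from_matrix(R.T@T).as_rotvec(degrees=True); print("turn to level y",dr, "or +-180")
cupG=np.array([.617,-.192,.065]); pre=cupG-.171*z-.13*z
W=[p,np.array([.30,-.62,.75]),np.array([.05,-.62,.45]),np.array([.10,-.5,.33]),pre+[-.0,0,.06],pre,cupG-.171*z,np.array([.63,-.03,.20])-.171*z,np.array([.63,-.03,.12])-.171*z]
for turn in (dr[2],dr[2]-180,dr[2]+180):
    q=q0.copy(); ok=True
    print("turn",turn)
    for i in range(1,len(W)):
        n=int(np.ceil(np.linalg.norm(W[i]-W[i-1])/.03))
        mx=0
        for k in range(1,n+1):
            g=W[i-1]+(W[i]-W[i-1])*k/n
            f=min(1,((i-1)+k/n)/4)
            qn,e=IK(g,R@Rz(turn*f),q,tip=0); mx=max(mx,np.abs(qn-q).max()); q=qn
            if e>5e-3: ok=False
        print(W[i],q.round(1),"err",round(e,4),"maxstep",mx.round(1),ok)
E
```

```text
tcp [ 0.738 -0.076  1.033] grasp [ 0.89  -0.122  0.97 ] z az/below [-17.1  21.5] y az/el [29.7 60.1] q [ -8.9  34.2   1.5  -7.8  76.1 -16.4]
turn to level y [  0.      0.    -68.678] or +-180
turn -68.67829630137811
[ 0.3  -0.62  0.75] [ -73.     3.2   76.6   59.5   63.3 -104.2] err 0.0 maxstep 15.7 True
[ 0.05 -0.62  0.45] [ -95.5    1.2  107.4   72.5   72.8 -159.5] err 0.0 maxstep 4.1 True
[ 0.1  -0.5   0.33] [ -89.7  -10.2  126.9   67.8   62.8 -166.7] err 0.2196 maxstep 4.7 False
[ 0.349 -0.11   0.235] [ -27.5  -38.4  155.3   71.7   18.3 -166.7] err 0.1746 maxstep 5.8 False
[ 0.349 -0.11   0.175] [ -27.5  -31.2  155.3   71.5   18.3 -166.7] err 0.2979 maxstep 3.6 False
[ 0.465 -0.145  0.128] [ -24.3   -2.1  137.5   73.9   18.3 -166.7] err 0.4855 maxstep 7.3 False
[0.478 0.017 0.263] [  4.4 -16.4 130.9 -77.1  19.1  -3.4] err 0.1006 maxstep 163.3 False
[0.478 0.017 0.183] [  4.4  -8.5 131.2 -77.1  18.3  -0.8] err 0.2339 maxstep 2.9 False
turn -248.6782963013781
[ 0.3  -0.62  0.75] [ -73.     3.2   76.6   59.5   63.3 -149.2] err 0.0 maxstep 15.7 True
[ 0.05 -0.62  0.45] [ -85.4   -6.8
[... 661 characters left out ...]
  0.75] [-73.    3.2  76.6  59.5  63.3 -59.2] err 0.0 maxstep 15.7 True
[ 0.05 -0.62  0.45] [-95.5   1.2 107.4  72.5  72.8 -69.5] err 0.0 maxstep 3.3 True
[ 0.1  -0.5   0.33] [-90.1  -7.7 128.4  78.8  65.1 -52.8] err 0.0 maxstep 3.7 True
[ 0.349 -0.11   0.235] [  -7.3  -30.   149.2  220.7   18.3 -126.8] err 0.1184 maxstep 52.2 False
[ 0.349 -0.11   0.175] [  -7.6  -23.   150.5  209.5   18.3 -114.8] err 0.0057 maxstep 8.0 False
[ 0.465 -0.145  0.128] [ -9.8   5.3 135.2 193.9  29.6 -99.5] err 0.0 maxstep 7.0 False
[0.478 0.017 0.263] [   8.1  -14.3  131.7  257.1   23.6 -156.9] err 0.0259 maxstep 9.8 False
[0.478 0.017 0.183] [  10.3   -4.1  132.9  241.5   29.2 -137.4] err 0.0 maxstep 8.3 False
```

```bash
cat > plan.py <<'E'
from go import *
def run(W,R,q0,turn=0,nt=3,v=1):
    q=q0.copy()
    for i in range(1,len(W)):
        n=int(np.ceil(np.linalg.norm(W[i]-W[i-1])/.02)); mx=0;em=0;q5=180
        for k in range(1,n+1):
            g=W[i-1]+(W[i]-W[i-1])*k/n; f=min(1,((i-1)+k/n)/nt)
            qn,e=IK(g,R@Rz(turn*f),q,tip=0); mx=max(mx,np.abs(qn-q).max()); q=qn; em=max(em,e);q5=min(q5,q[4])
        if v: print(W[i],q.round(1),"err",round(em,4),"maxstep",mx.round(1),"q5min",q5.round(1))
    return q
E
python3 - <<'E'
from plan import *
say();p,R,q0=st();z=R[:,2]
cupG=np.array([.617,-.192,.068]); 
for a,b in (([.2,-.38,.22],[.36,-.17,.165]),([.22,-.35,.19],[.33,-.2,.16])):
  W=[p,np.array([.30,-.62,.75]),np.array([.05,-.62,.45]),np.array([.08,-.5,.30]),np.array(a),np.array(b),cupG-.171*z-.0*z,np.array([.62,-.192,.13])-.171*z,np.array([.63,-.03,.13])-.171*z,np.array([.63,-.03,.11])-.171*z]
  run(W,R,q0,111.3)
E
```

```text
tcp [ 0.738 -0.076  1.033] grasp [ 0.89  -0.122  0.97 ] z az/below [-17.1  21.5] y az/el [29.7 60.1] q [ -8.9  34.2   1.5  -7.8  76.1 -16.4]
[ 0.3  -0.62  0.75] [-73.    3.2  76.6  59.5  63.3 -49.9] err 0.0 maxstep 12.2 q5min 53.2
[ 0.05 -0.62  0.45] [-95.5   1.2 107.4  72.5  72.8 -50.9] err 0.0 maxstep 2.3 q5min 63.5
[ 0.08 -0.5   0.3 ] [-92.5  -5.2 129.4  79.3  66.4 -29.2] err 0.0 maxstep 2.4 q5min 66.4
[ 0.2  -0.38  0.22] [-71.6 -11.2 144.1  97.5  49.8 -38.7] err 0.0 maxstep 2.8 q5min 49.8
[ 0.36  -0.17   0.165] [-17.7 -13.7 148.4 178.7  23.2 -89. ] err 0.0 maxstep 9.0 q5min 23.2
[ 0.465 -0.145  0.131] [ -9.8   4.8 135.3 194.1  29.2 -99.7] err 0.0 maxstep 3.8 q5min 24.4
[ 0.468 -0.145  0.193] [  -9.9   -4.5  134.9  199.9   19.9 -106.2] err 0.0 maxstep 2.4 q5min 19.9
[0.478 0.017 0.193] [  10.1   -5.6  132.8  243.7   28.3 -140.1] err 0.0 maxstep 6.6 q5min 20.0
[0.478 0.017 0.173] [  10.6   -2.6  133.   239.4   30.2 -134.8] err 0.0 maxstep 5.3 q5min 30.2
[ 0.3  -0.62  0.75] [-73.    3.2  76.6  59.5  63.3 -49.9] err 0.0 maxstep 12.2 q5min 53.2
[ 0.05 -0.62  0.45] [-95.5   1.2 107.4  72.5  72.8 -50.9] err 0.0 maxstep 2.3 q5min 63.5
[ 0.08 -0.5   0.3 ] [-92.5  -5.2 129.4  79.3  66.4 -29.2] err 0.0 maxstep 2.4 q5min 66.4
[ 0.22 -0.35  0.19] [-65.7 -10.1 146.9 105.9  46.5 -45. ] err 0.0 maxstep 3.8 q5min 46.5
[ 0.33 -0.2   0.16] [-25.8 -14.2 151.  161.5  26.3 -76.5] err 0.0 maxstep 8.2 q5min 26.3
[ 0.465 -0.145  0.131] [ -9.8   4.8 135.3 194.1  29.2 -99.7] err 0.0 maxstep 6.2 q5min 26.3
[ 0.468 -0.145  0.193] [  -9.9   -4.5  134.9  199.9   19.9 -106.2] err 0.0 maxstep 2.4 q5min 19.9
[0.478 0.017 0.193] [  10.1   -5.6  132.8  243.7   28.3 -140.1] err 0.0 maxstep 6.6 q5min 20.0
[0.478 0.017 0.173] [  10.6   -2.6  133.   239.4   30.2 -134.8] err 0.0 maxstep 5.3 q5min 30.2
```

```bash
python3 - <<'E'
from plan import *
p,R,q0=st();z=R[:,2]
cupG=np.array([.617,-.192,.068])
m=(p+np.array([.30,-.62,.75]))/2
W=[p,m,np.array([.30,-.62,.75]),np.array([.05,-.62,.45]),np.array([.08,-.5,.30])]
Rc=R.copy();q=q0
for a,b,t in zip(W,W[1:],(70,70,65,86)):
    q=run([a,b],Rc,q,t,1); print("cmd",Rc.T@(b-a)/.6,np.radians(t)/1.5,"rows",np.linalg.norm(b-a)/.05,t/8.59); Rc=Rc@Rz(t)
W=[W[-1],np.array([.22,-.35,.19]),np.array([.35,-.18,.165]),cupG-.171*z]
run(W,Rc,q)
E
```

```text
[ 0.519 -0.348  0.892] [-41.8  -3.2  67.2  29.   53.2  20.7] err 0.0 maxstep 12.2 q5min 53.2
cmd [-0.395 -0.475 -0.114] 0.8144869842640204 rows 7.537894685951528 8.149010477299186
[ 0.3  -0.62  0.75] [-73.    3.2  76.6  59.5  63.3  53. ] err 0.0 maxstep 2.2 q5min 53.2
cmd [-0.581  0.209 -0.114] 0.8144869842640204 rows 7.537894685951529 8.149010477299186
[ 0.05 -0.62  0.45] [-95.5   1.2 107.4  72.5  72.8  79.9] err 0.0 maxstep 2.3 q5min 63.5
cmd [-0.477  0.401 -0.187] 0.7563093425308761 rows 7.810249675906654 7.566938300349244
[ 0.08 -0.5   0.3 ] [-92.5  -5.2 129.4  79.3  66.4 150.5] err 0.0 maxstep 7.2 q5min 66.4
cmd [-0.19   0.249  0.081] 1.0006554378100823 rows 3.8884444190447165 10.011641443538998
[ 0.22 -0.35  0.19] [-65.7 -10.1 146.9 105.9  46.5 134.7] err 0.0 maxstep 3.8 q5min 46.5
[ 0.35  -0.18   0.165] [-20.2 -14.4 149.4 172.8  23.7  95.1] err 0.0 maxstep 8.8 q5min 23.7
[ 0.465 -0.145  0.131] [ -9.8   4.8 135.3 194.1  29.2  80. ] err 0.0 maxstep 4.7 q5min 24.6
```

Call:
{"api": "move_arm", "payload": {
  "deltas": [
    [-0.395,-0.475,-0.114,0.814],
    [-0.395,-0.475,-0.114,0.814],
    [-0.395,-0.475,-0.114,0.814],
    [-0.395,-0.475,-0.114,0.814],
    [-0.395,-0.475,-0.114,0.814],
    [-0.395,-0.475,-0.114,0.814],
    [-0.395,-0.475,-0.114,0.814],
    [-0.395,-0.475,-0.114,0.814],
    [-0.395,-0.475,-0.114,0.814],
    [-0.395,-0.475,-0.114,0.814]
  ]
}}

```text
time_s: 15.7
ee_pos: [0.5172, -0.3495, 0.8899]
ee_rot: [[0.462, 0.009, 0.887], [0.548, -0.79, -0.277], [0.698, 0.614, -0.37]]
ft_force: [0.5, 0.2, 0.4]
gripper_width: 0.0951
grip_force: 0.0
```

```bash
python3 - <<'E'
from plan import *
say();p,R,q0=st()
print(delta([.30,-.62,.75]))
E
```

```text
tcp [ 0.517 -0.349  0.89 ] grasp [ 0.669 -0.397  0.827] z az/below [-17.3  21.7] y az/el [-89.3  37.9] q [-42.7  -3.6  65.4  28.9  55.6  21.4]
[-0.577  0.209 -0.11 ]
```

Tracking matches the plan.

Call:
{"api": "move_arm", "payload": {
  "deltas": [
    [-0.578,0.209,-0.112,0.814],
    [-0.578,0.209,-0.112,0.814],
    [-0.578,0.209,-0.112,0.814],
    [-0.578,0.209,-0.112,0.814],
    [-0.578,0.209,-0.112,0.814],
    [-0.578,0.209,-0.112,0.814],
    [-0.578,0.209,-0.112,0.814],
    [-0.578,0.209,-0.112,0.814],
    [-0.578,0.209,-0.112,0.814]
  ]
}}

```text
time_s: 16.6
ee_pos: [0.3, -0.622, 0.7475]
ee_rot: [[0.168, -0.43, 0.887], [-0.557, -0.784, -0.275], [0.814, -0.448, -0.371]]
ft_force: [-0.8, 0.2, -0.6]
gripper_width: 0.095
grip_force: 0.0
```

Call:
{"api": "move_arm", "payload": {
  "deltas": [
    [-0.477,0.401,-0.187,0.756],
    [-0.477,0.401,-0.187,0.756],
    [-0.477,0.401,-0.187,0.756],
    [-0.477,0.401,-0.187,0.756],
    [-0.477,0.401,-0.187,0.756],
    [-0.477,0.401,-0.187,0.756],
    [-0.477,0.401,-0.187,0.756],
    [-0.477,0.401,-0.187,0.756],
    [-0.477,0.401,-0.187,0.756]
  ]
}}

```text
time_s: 17.5
ee_pos: [0.0497, -0.619, 0.4472]
ee_rot: [[-0.316, -0.334, 0.888], [-0.947, 0.173, -0.272], [-0.062, -0.927, -0.371]]
ft_force: [0.4, 0.3, -0.4]
gripper_width: 0.0951
grip_force: 0.0
```

```bash
python3 - <<'E'
from plan import *
say();p,R,q0=st();z=R[:,2]
T=tool(np.degrees(np.arctan2(z[1],z[0])),np.degrees(np.arcsin(-z[2])),0)
t=Ro.from_matrix(R.T@T).as_rotvec(degrees=True);print(t)
b=np.array([.08,-.5,.30]);print(delta(b),t[2]/57.2958/1.5)
R2=R@Rz(t[2]);c=[b,np.array([.22,-.35,.19]),np.array([.35,-.18,.165]),np.array([.617,-.192,.068])-.171*z]
q=run([p,b],R,q0,t[2],1);run(c,R2,q)
for u,v in zip(c,c[1:]): print("cmd",R2.T@(v-u)/.6,np.linalg.norm(v-u)/.05)
E
```

```text
tcp [ 0.05  -0.619  0.447] grasp [ 0.202 -0.666  0.384] z az/below [-17.1  21.8] y az/el [152.7 -67.9] q [-99.1   0.7 103.4  70.3  77.6  83.4]
[ 0.     0.    86.151]
[-0.188  0.245  0.082] 1.0024081947074872
[ 0.08 -0.5   0.3 ] [-92.5  -5.2 129.3  78.9  66.3 151. ] err 0.0 maxstep 7.2 q5min 66.3
[ 0.22 -0.35  0.19] [-65.7 -10.1 146.9 105.5  46.3 135.3] err 0.0 maxstep 3.8 q5min 46.3
[ 0.35  -0.18   0.165] [-20.2 -14.4 149.4 172.6  23.3  95.7] err 0.0 maxstep 8.9 q5min 23.3
[ 0.465 -0.145  0.131] [ -9.8   4.6 135.2 194.1  28.7  80.3] err 0.0 maxstep 4.8 q5min 24.2
cmd [0.115 0.307 0.207] 4.656178690729127
cmd [-0.007  0.334  0.131] 4.309292285283048
cmd [-0.01   0.111  0.175] 2.4971575131118118
```

Call:
{"api": "move_arm", "payload": {
  "deltas": [
    [-0.188,0.245,0.082,1.0],
    [-0.188,0.245,0.082,1.0],
    [-0.188,0.245,0.082,1.0],
    [-0.188,0.245,0.082,1.0],
    [-0.188,0.245,0.082,1.0],
    [-0.188,0.245,0.082,1.0],
    [-0.188,0.245,0.082,1.0],
    [-0.188,0.245,0.082,1.0],
    [-0.188,0.245,0.082,1.0],
    [-0.188,0.245,0.082,1.0]
  ]
}}

```text
time_s: 18.5
ee_pos: [0.0826, -0.5025, 0.3074]
ee_rot: [[-0.354, 0.29, 0.889], [0.096, 0.957, -0.274], [-0.93, -0.011, -0.367]]
ft_force: [-0.7, 0.4, 0.4]
gripper_width: 0.0952
grip_force: 0.0
```

```bash
python3 - <<'E'
from plan import *
import kin
say();p,R,q0=st()
D=[([-80.0776,7.1336,94.6336,-.0009,78.3513,-4.7336],[.16438,-.62862,.40349]),([-78.34,70.56,1.44,.2,104.12,-2.95],[.2609,-.9976,.421]),([-78.3108,72.9775,1.5036,.3899,98.0542,-2.8865],[.2655,-1.0152,.3776]),
([-31.9,9.7,110,-6.3,54.9,-28.2],[.531,-.278,.227]),([-12.5,30,5.6,-10.6,140.1,-20.6],[.618,-.095,.988]),([-9,34.1,1.5,-7.9,77.9,-16.4],[.735,-.076,1.031]),([-42.7,-3.6,65.4,28.9,55.6,21.4],[.517,-.349,.89]),([-99.1,.7,103.4,70.3,77.6,83.4],[.05,-.619,.447]),(q0,p)]
def model(q,v):
    d,a1,L1,o2,L2,a3,o3,L3,e=v
    A=Rz(q[0]);B=A@kin.Ry(q[1]);C=B@kin.Ry(q[2]);Dd=C@Rz(q[3]);E=Dd@kin.Ry(q[4])
    return np.array([0,0,d])+A@[a1,o2,0]+B@[0,0,L1]+C@[a3,0,L2]+Dd@[0,o3,0]+E@[e,0,L3]
from scipy.optimize import least_squares
r=least_squares(lambda v:np.concatenate([model(q,v)-x for q,x in D]),np.r_[kin.P0,0]);print(r.x.tolist(),(r.fun.reshape(-1,3)*1000).round(1))
E
```

```text
tcp [ 0.083 -0.502  0.307] grasp [ 0.235 -0.549  0.245] z az/below [-17.1  21.5] y az/el [73.2 -0.7] q [-97.5  -6.1 124.4  74.8  71.9 155.2]
[0.22226059931494235, -0.000501508746707431, 0.4528616314802211, 0.05332834993260003, 0.6135275938644554, 0.041893137927556695, 0.00022961462483261919, 0.10203508743727026, 6.473589062833407e-05] [[-0.  -0.  -0. ]
 [ 0.  -0.1 -0.1]
 [-0.  -0.2 -0.2]
 [-0.1 -0.2  0.1]
 [ 0.1  0.5 -0.2]
 [-0.4 -0.   0.5]
 [ 0.4 -0.2 -0.4]
 [ 0.   0.4  0.3]
 [-0.2 -0.1 -0. ]]
```

Kinematics are now exact: the lateral offset sits at the shoulder. I'll update the model and replan.

```bash
echo "P0=np.array([0.2222,0,0.4528,0.0534,0.6135,0.0419,0,0.102])" >> kin.py
python3 - <<'E'
from plan import *
p,R,q0=st();z=R[:,2]; T=R
G=lambda x:np.array(x)-.171*z
W=[p,np.array([.22,-.35,.19]),np.array([.35,-.18,.165]),G([.617,-.192,.068]),G([.617,-.192,.13]),G([.63,-.03,.13]),G([.63,-.03,.11])]
q=run(W,R,q0)
print("roll"); run([W[-1],W[-1]+[0,0,.001]],R,q,-60,1);
for t in(-60,-120,-130):
  qq=run([W[-1],W[-1]+[0,0,.03],W[-1]],R,q,t,2)
for u,v in zip(W[:4],W[1:4]): print("cmd",R.T@(v-u)/.6,np.linalg.norm(v-u)/.05)
r={n:[(np.round(x["uv"],1).tolist(),round(x["p"],2)) for x in mark_of("cup_mouth",n)[:1]] for n in("scene","top") if snapshot(n) is not None}
print(r); print(tri(ray("scene",r["scene"][0][0]),ray("top",r["top"][0][0])) if r["scene"] and r["top"] else "")
o=outline_of("cup","top")
if o: ys,xs=np.nonzero(o[0]["region"]);print(o[0]["p"],xs.min(),xs.max(),ys.min(),ys.max())
E
```

```text
[ 0.22 -0.35  0.19] [-77.  -11.2 142.8  92.6  53.7 142.7] err 0.0 maxstep 2.5 q5min 53.7
[ 0.35  -0.18   0.165] [-40.6 -14.7 148.9 131.8  29.9 124.4] err 0.0 maxstep 6.2 q5min 29.9
[ 0.465 -0.145  0.131] [-25.2   4.8 136.5 165.   30.5  99.3] err 0.0 maxstep 6.1 q5min 29.5
[ 0.465 -0.145  0.193] [-25.2  -4.8 137.  159.3  21.8 105.7] err 0.0 maxstep 2.5 q5min 21.8
[0.478 0.017 0.193] [ -1.3  -5.1 137.3 217.6  24.6  60.2] err 0.0 maxstep 7.1 q5min 20.6
[0.478 0.017 0.173] [ -1.3  -2.1 137.3 214.   27.   64.2] err 0.0 maxstep 2.1 q5min 25.7
roll
[0.478 0.017 0.174] [ -1.3  -2.3 137.3 214.2  26.8   4. ] err 0.0 maxstep 60.2 q5min 26.8
[0.478 0.017 0.203] [ -1.3  -6.5 137.2 219.7  23.4  28. ] err 0.0 maxstep 18.3 q5min 23.4
[0.478 0.017 0.173] [ -1.3  -2.1 137.3 214.   27.    4.2] err 0.0 maxstep 12.1 q5min 25.1
[0.478 0.017 0.203] [ -1.3  -6.5 137.2 219.7  23.4  -2. ] err 0.0 maxstep 33.3 q5min 23.4
[0.478 0.017 0.173] [ -1.3  -2.1 137.3 214.   27.  -55.8] err 0.0 maxstep 27.1 q5min 25.1
[0.478 0.017 0.203] [ -1.3  -6.5 137.2 219.7  23.4  -7. ] err 0.0 maxstep 35.8 q5min 23.4
[0.478 0.017 0.173] [ -1.3  -2.1 137.3 214.   27.  -65.8] err 0.0 maxstep 29.6 q5min 25.1
cmd [0.125 0.312 0.206] 4.728463862294746
cmd [-0.011  0.334  0.13 ] 4.309292285283048
cmd [-0.009  0.112  0.175] 2.4979510338245183
{'scene': [([324.8, 239.0], 0.56)], 'top': [([282.3, 202.4], 0.85)]}
(array([ 0.622, -0.196,  0.074]), np.float64(0.0020658434162992337))
0.86 266 300 186 224
```

```bash
python3 - <<'E'
from plan import *
p,R,q0=st();z=R[:,2]
g=np.array([.62,-.195,.068])-.171*z
W=[p,np.array([.22,-.35,.2]),np.array([.33,-.19,.19]),g-.09*z+[0,0,.005],g]
q=run(W,R,q0)
for u,v in zip(W,W[1:]): print("cmd",R.T@(v-u)/.6,np.linalg.norm(v-u)/.05)
E
```

```text
[ 0.22 -0.35  0.2 ] [-77.  -12.8 142.8  91.3  53.6 144.6] err 0.0 maxstep 2.3 q5min 53.6
[ 0.33 -0.19  0.19] [-44.8 -22.1 150.5 117.5  29.1 137.4] err 0.0 maxstep 4.8 q5min 29.1
[ 0.388 -0.124  0.169] [-27.7 -13.3 147.3 155.3  24.1 107.9] err 0.0 maxstep 8.1 q5min 24.1
[ 0.468 -0.148  0.131] [-25.4   5.2 136.  164.6  30.4  99.4] err 0.0 maxstep 4.3 q5min 25.8
cmd [0.105 0.311 0.2  ] 4.619520310771817
cmd [-0.025  0.308  0.096] 3.8884444190447156
cmd [0.009 0.134 0.069] 1.813340031515888
cmd [0.008 0.    0.153] 1.8391016404617466
```

Call:
{"api": "move_arm", "payload": {
  "deltas": [
    [0.105,0.311,0.2,0],
    [0.105,0.311,0.2,0],
    [0.105,0.311,0.2,0],
    [0.105,0.311,0.2,0],
    [0.105,0.311,0.2,0],
    [0.105,0.311,0.2,0]
  ]
}}

```text
time_s: 19.35
ee_pos: [0.2208, -0.3459, 0.1972]
ee_rot: [[-0.357, 0.286, 0.889], [0.1, 0.958, -0.268], [-0.929, -0.006, -0.37]]
ft_force: [-0.6, -1.0, -0.4]
gripper_width: 0.0951
grip_force: 0.0
```

Call:
{"api": "move_arm", "payload": {
  "deltas": [
    [-0.025,0.308,0.096,0],
    [-0.025,0.308,0.096,0],
    [-0.025,0.308,0.096,0],
    [-0.025,0.308,0.096,0],
    [-0.016,0.442,0.165,0],
    [-0.016,0.442,0.165,0],
    [-0.016,0.442,0.165,0],
    [-0.016,0.442,0.165,0],
    [-0.016,0.442,0.165,0]
  ]
}}

```text
time_s: 20.25
ee_pos: [0.3891, -0.1242, 0.1709]
ee_rot: [[-0.353, 0.29, 0.889], [0.098, 0.957, -0.273], [-0.93, -0.009, -0.367]]
ft_force: [-0.4, -0.5, -0.7]
gripper_width: 0.0948
grip_force: 0.0
```

```bash
python3 - <<'E'
from plan import *
say();p,R,q0=st();z=R[:,2]
for n in("top","scene"): cv2.imwrite(f"pics/{n}3.png",snapshot(n)[:,:,::-1])
print(delta(np.array([.62,-.195,.068])-.171*z))
for l in("cup","cup_mouth"):
  r={n:[(np.round(x["uv"],1).tolist(),round(x["p"],2)) for x in mark_of(l,n)[:1]] for n in("scene","top")}
  print(l,r,tri(ray("scene",r["scene"][0][0]),ray("top",r["top"][0][0])) if r["scene"] and r["top"] else "")
E
```

```text
tcp [ 0.389 -0.124  0.171] grasp [ 0.541 -0.171  0.108] z az/below [-17.1  21.5] y az/el [73.1 -0.5] q [-27.7 -13.3 147.1 154.9  24.  108.6]
[0.012 0.002 0.153]
cup {'scene': [([320.2, 272.1], 0.55)], 'top': [([279.9, 211.0], 0.57)]} (array([ 0.622, -0.187, -0.002]), np.float64(0.00012627344520479205))
cup_mouth {'scene': [([320.5, 237.8], 0.87)], 'top': [([279.5, 200.8], 0.78)]} (array([ 0.623, -0.188,  0.075]), np.float64(0.004638850287012062))
```

View pics/scene3.png

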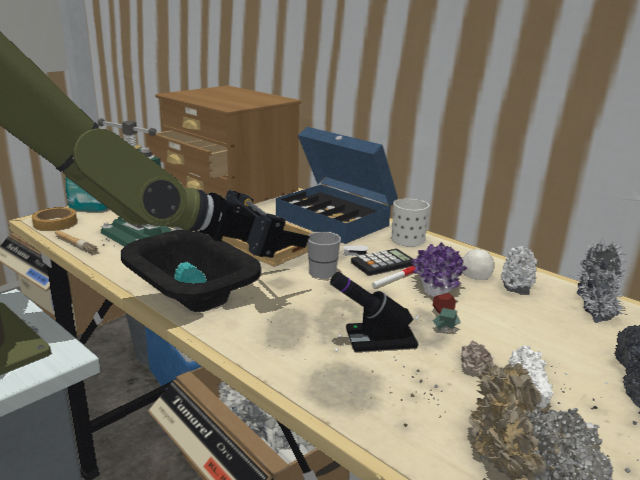

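The cup stands upright at about (322,255), with the gripper pointing at it from the left, above the tub's rear edge.

Call:
{"api": "move_arm", "payload": {
  "deltas": [
    [0.012,0.004,0.07,0],
    [0.012,0.006,0.12,0],
    [0.012,0.006,0.153,0],
    [0.012,0.006,0.153,0],
    [0.012,0.006,0.153,0]
  ]
}}

```text
time_s: 21.05
ee_pos: [0.4678, -0.1453, 0.1293]
ee_rot: [[-0.355, 0.292, 0.888], [0.101, 0.956, -0.275], [-0.93, -0.008, -0.369]]
ft_force: [-0.3, -0.2, -0.3]
gripper_width: 0.0949
grip_force: 0.0
```

Call:
{"api": "move_arm", "payload": {
  "deltas": [
    [0.012,0,0,0],
    [0.012,0,0,0],
    [0.012,0,0,0],
    [0.012,0,0,0],
    [0.012,0,0,0],
    [0.012,0,0,0],
    [0.012,0,0,0],
    [0.012,0,0,0]
  ],
  "claw": 1,
  "newtons": 45
}}

```text
time_s: 21.85
ee_pos: [0.4659, -0.1444, 0.1232]
ee_rot: [[-0.353, 0.292, 0.889], [0.1, 0.956, -0.274], [-0.93, -0.008, -0.367]]
ft_force: [-1.3, -1.6, 1.5]
gripper_width: 0.0654
grip_force: 44.7
```

```bash
python3 - <<'E'
from plan import *
say();p,R,q0=st();z=R[:,2]
W=[p,p+[0,0,.055],p+np.array([.012,.16,.055])]
run(W,R,q0); print(delta(W[1]),delta(W[2]))
E
```

```text
tcp [ 0.466 -0.144  0.123] grasp [ 0.618 -0.191  0.06 ] z az/below [-17.2  21.5] y az/el [73.  -0.5] q [-25.1   6.3 136.2 165.8  31.6  98.7]
[ 0.466 -0.144  0.178] [-25.   -2.5 136.9 161.5  23.8 103.6] err 0.0 maxstep 3.1 q5min 23.8
[0.478 0.016 0.178] [ -1.5  -3.  137.3 214.7  26.2  63.6] err 0.0 maxstep 6.3 q5min 22.8
[-0.085 -0.001 -0.034] [-0.066  0.26  -0.089]
```

```bash
python3 - <<'E'
from plan import *
say();p,R,q0=st();z=R[:,2]
W=[p,p+[0,0,.06],p+np.array([.022,.156,.062])]
q=run(W,R,q0); print(delta(W[1]),delta(W[2])); 
for t in(-62,-125,-145): print(t, (Ro.from_rotvec(np.radians(t)*z).as_matrix()@[0,0,1]).round(2))
E
```

```text
tcp [ 0.466 -0.144  0.123] grasp [ 0.618 -0.191  0.06 ] z az/below [-17.2  21.5] y az/el [73.  -0.5] q [-25.1   6.3 136.2 165.8  31.6  98.7]
[ 0.466 -0.144  0.183] [-25.   -3.3 136.9 161.   23.1 104.2] err 0.0 maxstep 3.4 q5min 23.1
[0.488 0.012 0.185] [ -2.   -2.7 136.1 214.8  25.2  63. ] err 0.0 maxstep 7.2 q5min 22.0
[-0.093 -0.001 -0.037] [-0.083  0.259 -0.077]
-62 [0.07 0.84 0.54]
-125 [-0.29  0.89 -0.36]
-145 [-0.44  0.69 -0.57]
```

Call:
{"api": "move_arm", "payload": {
  "deltas": [
    [-0.05,0,-0.02,0],
    [-0.093,0,-0.037,0],
    [-0.09,0.05,-0.045,0],
    [-0.088,0.11,-0.055,0],
    [-0.086,0.17,-0.065,0],
    [-0.084,0.22,-0.073,0],
    [-0.083,0.259,-0.077,0],
    [-0.083,0.259,-0.077,0],
    [-0.083,0.259,-0.077,0]
  ]
}}

```text
time_s: 22.75
ee_pos: [0.4871, 0.0126, 0.1841]
ee_rot: [[-0.356, 0.29, 0.888], [0.1, 0.957, -0.272], [-0.929, -0.008, -0.37]]
ft_force: [0.3, -1.0, -1.6]
gripper_width: 0.0655
grip_force: 44.8
```

```bash
python3 - <<'E'
from plan import *
say();print(observe()['gripper_width'],observe()['grip_force'])
for n in("top","scene"): cv2.imwrite(f"pics/{n}4.png",snapshot(n)[:,:,::-1])
E
```

```text
tcp [0.487 0.013 0.184] grasp [ 0.639 -0.034  0.121] z az/below [-17.   21.7] y az/el [73.1 -0.5] q [ -1.9  -2.5 136.1 214.7  25.2  63.1]
0.06554946977076567 44.764573081736785
```

View pics/top4.png

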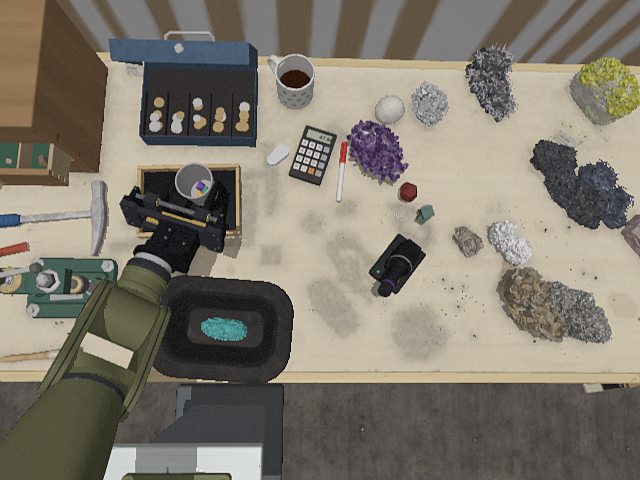

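The cup is over the tray at (197,185) with the crystals still inside. Now I pour.

Call:
{"api": "move_arm", "payload": {
  "deltas": [
    [0,0,0,-0.07],
    [0,0,0,-0.17],
    [0,0,0,-0.27],
    [0,0,0,-0.37],
    [0,0,0,-0.47],
    [0,0,0,-0.57],
    [0,0,0,-0.67],
    [0,0,0,-0.77],
    [0,0,0,-0.87],
    [0,0,0,-0.95]
  ]
}}

```text
time_s: 23.85
ee_pos: [0.4873, 0.0108, 0.1846]
ee_rot: [[-0.34, -0.31, 0.888], [-0.932, 0.234, -0.276], [-0.122, -0.922, -0.369]]
ft_force: [-0.3, -0.1, -1.8]
gripper_width: 0.0654
grip_force: 44.7
```

Call:
{"api": "move_arm", "payload": {
  "deltas": [
    [0,0,0,-0.08],
    [0,0,0,-0.16],
    [0,0,0,-0.24],
    [0,0,0,-0.32],
    [0,0,0,-0.4],
    [0,0,0,-0.48],
    [0,0,0,-0.52],
    [0,0,0,-0.52],
    [0,0,0,-0.52],
    [0,0,0,-0.52]
  ]
}}

```text
time_s: 24.85
ee_pos: [0.4875, 0.0116, 0.1849]
ee_rot: [[-0.026, -0.459, 0.888], [-0.83, -0.485, -0.275], [0.557, -0.745, -0.368]]
ft_force: [0.8, 0.2, -1.5]
gripper_width: 0.0658
grip_force: 44.7
```

Call:
{"api": "move_arm", "payload": {
  "deltas": [
    [0,0,0,-0.08],
    [0,0,0,-0.16],
    [0,0,0,-0.16],
    [0,0,0,-0.08],
    [0,0,0,-0.16],
    [0,0,0,-0.08],
    [0,0,0,-0.16],
    [0,0,0,-0.16]
  ]
}}

```text
time_s: 25.65
ee_pos: [0.4876, 0.0121, 0.1849]
ee_rot: [[0.083, -0.451, 0.889], [-0.692, -0.668, -0.274], [0.717, -0.592, -0.368]]
ft_force: [1.1, -0.5, -0.7]
gripper_width: 0.0658
grip_force: 44.7
```

```bash
python3 - <<'E'
from plan import *
say()
for n in("top","scene"): cv2.imwrite(f"pics/{n}5.png",snapshot(n)[:,:,::-1])
for l in("octa_green","octa_violet","octa_honey"):
  for n in("top","scene"):
    o=mark_of(l,n); print(l,n,[(np.round(x["uv"],1).tolist(),round(x["p"],2),onz(n,x["uv"],.012)[:2]) for x in o[:3]])
E
```

```text
tcp [0.488 0.012 0.185] grasp [ 0.64  -0.035  0.122] z az/below [-17.1  21.6] y az/el [-124.   -36.3] q [ -2.   -2.6 136.1 214.8  25.3 -76.9]
octa_green top [([179.8, 204.1], 0.53, array([0.63 , 0.021])), ([191.9, 211.1], 0.32, array([ 0.616, -0.005]))]
octa_green scene [([256.3, 237.7], 0.41, array([0.622, 0.014])), ([394.4, 277.9], 0.18, array([ 0.69 , -0.326]))]
octa_violet top [([191.1, 208.0], 0.58, array([ 0.622, -0.003]))]
octa_violet scene [([263.5, 237.0], 0.63, array([0.637, 0.006]))]
octa_honey top []
octa_honey scene [([240.5, 234.6], 0.54, array([0.608, 0.052]))]
```

View pics/top5.png

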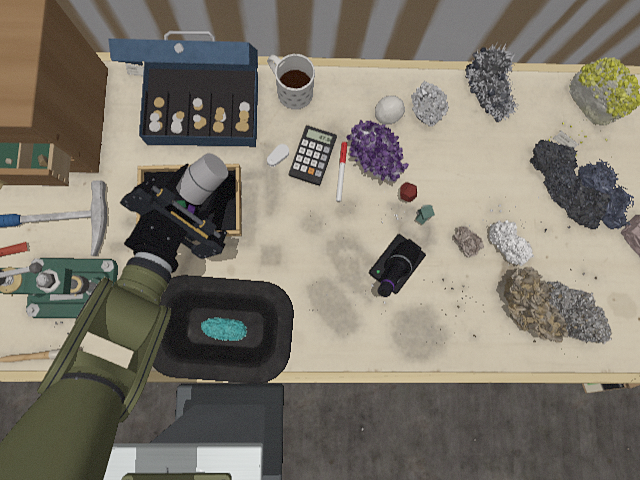

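The cup is inverted over the tray and crystals show in the tray at (180,204) and (191,208). I roll the cup back upright.

Call:
{"api": "move_arm", "payload": {
  "deltas": [
    [0,0,0,0.1],
    [0,0,0,0.2],
    [0,0,0,0.3],
    [0,0,0,0.4],
    [0,0,0,0.5],
    [0,0,0,0.6],
    [0,0,0,0.7],
    [0,0,0,0.8],
    [0,0,0,0.9],
    [0,0,0,1.0]
  ]
}}

```text
time_s: 27.05
ee_pos: [0.4876, 0.0121, 0.1849]
ee_rot: [[-0.445, -0.113, 0.889], [-0.712, 0.646, -0.274], [-0.543, -0.755, -0.368]]
ft_force: [-0.2, 0.4, -0.7]
gripper_width: 0.0653
grip_force: 44.7
```

Call:
{"api": "move_arm", "payload": {
  "deltas": [
    [0,0,0,0.1],
    [0,0,0,0.2],
    [0,0,0,0.3],
    [0,0,0,0.4],
    [0,0,0,0.5],
    [0,0,0,0.6],
    [0,0,0,0.63],
    [0,0,0,0.63]
  ]
}}

```text
time_s: 27.85
ee_pos: [0.4876, 0.0121, 0.1849]
ee_rot: [[-0.354, 0.292, 0.889], [0.1, 0.956, -0.274], [-0.93, -0.008, -0.368]]
ft_force: [-0.1, 0.2, -2.0]
gripper_width: 0.0654
grip_force: 44.8
```

```bash
python3 - <<'E'
from plan import *
say();p,R,q0=st();z=R[:,2]
a=np.array([.618,-.195,.121])-.171*z
print(delta(a),delta(a-[0,0,.06])); run([p,a,a-[0,0,.06]],R,q0)
t=snapshot("top");cv2.imwrite("pics/top6.png",cv2.resize(t[150:250,120:320,::-1],None,fx=4,fy=4))
for n in("scene",): snapshot(n)
for l in("octa_green","octa_violet","octa_honey"):
  for n in("top","scene"):
    o=mark_of(l,n); print(l,n,[(np.round(x["uv"],1).tolist(),round(x["p"],2),onz(n,x["uv"],.012)[:2]) for x in o[:3]])
E
```

```text
tcp [0.488 0.012 0.185] grasp [ 0.64  -0.035  0.122] z az/below [-17.1  21.6] y az/el [73.  -0.5] q [ -2.   -2.6 136.1 214.8  25.3  63.1]
[-0.013 -0.266  0.042] [ 0.08  -0.265  0.079]
[ 0.466 -0.148  0.184] [-25.5  -3.2 136.7 159.7  23.  105.2] err 0.0 maxstep 6.6 q5min 21.8
[ 0.466 -0.148  0.124] [-25.5   6.1 136.1 164.9  31.4  99.4] err 0.0 maxstep 3.2 q5min 25.8
octa_green top [([180.4, 203.8], 0.57, array([0.631, 0.02 ]))]
octa_green scene [([255.2, 236.3], 0.45, array([0.626, 0.021]))]
octa_violet top [([190.5, 208.7], 0.35, array([ 0.621, -0.002]))]
octa_violet scene [([264.4, 238.6], 0.45, array([ 0.632, -0.003])), ([277.8, 185.9], 0.23, array([0.915, 0.258]))]
octa_honey top []
octa_honey scene [([240.5, 233.7], 0.44, array([0.611, 0.056]))]
```

View pics/top6.png

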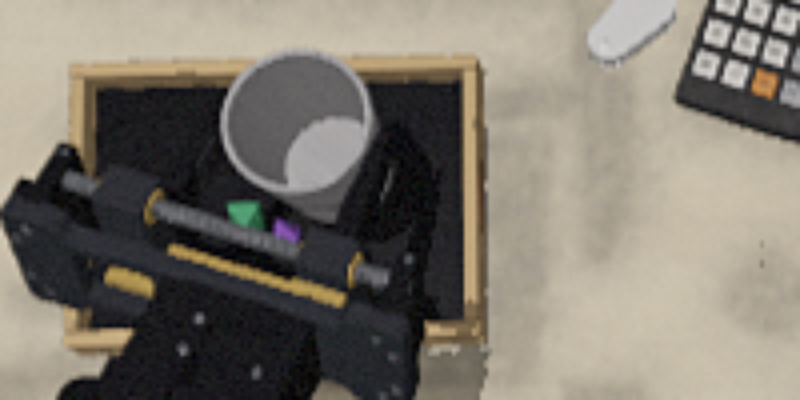

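The cup is empty. The green and violet crystals lie in the tray, and honey is hidden under the gripper but was found in the scene view. I set the cup down beside the tray.

Call:
{"api": "move_arm", "payload": {
  "deltas": [
    [-0.003,-0.06,0.01,0],
    [-0.006,-0.12,0.02,0],
    [-0.009,-0.18,0.03,0],
    [-0.013,-0.24,0.04,0],
    [-0.013,-0.266,0.042,0],
    [0.02,-0.266,0.055,0],
    [0.05,-0.265,0.067,0],
    [0.075,-0.265,0.077,0],
    [0.08,-0.265,0.079,0],
    [0.08,-0.265,0.079,0]
  ]
}}

```text
time_s: 29.25
ee_pos: [0.4665, -0.1483, 0.124]
ee_rot: [[-0.355, 0.291, 0.888], [0.1, 0.957, -0.274], [-0.929, -0.008, -0.369]]
ft_force: [-0.4, -0.5, -1.0]
gripper_width: 0.0655
grip_force: 44.8
```

```bash
python3 - <<'E'
from plan import *
say();print(observe()['ft_force']);p,R,q=st()
print(delta(p-[0,0,.002]))
E
```

```text
tcp [ 0.467 -0.148  0.124] grasp [ 0.618 -0.195  0.061] z az/below [-17.1  21.6] y az/el [73.1 -0.5] q [-25.6   6.3 136.  164.8  31.4  99.4]
[-0.445 -0.456 -1.047]
[0.003 0.    0.001]
```

Call:
{"api": "move_arm", "payload": {
  "deltas": [
    [0.002,0,0.001,0],
    [0.002,0,0.001,0]
  ]
}}

```text
time_s: 29.45
ee_pos: [0.4667, -0.1481, 0.1233]
ee_rot: [[-0.354, 0.291, 0.889], [0.099, 0.957, -0.274], [-0.93, -0.008, -0.367]]
ft_force: [-0.5, -0.0, -0.9]
gripper_width: 0.0652
grip_force: 44.7
```

Call:
{"api": "move_arm", "payload": {
  "deltas": [
    [0,0,0,0],
    [0,0,0,0],
    [0,0,0,0],
    [0,0,-0.04,0],
    [0,0,-0.1,0],
    [0,0,-0.15,0],
    [0,0,-0.17,0],
    [0,0,-0.17,0]
  ],
  "claw": -1
}}

```text
time_s: 30.25
ee_pos: [0.3748, -0.1198, 0.1606]
ee_rot: [[-0.353, 0.292, 0.889], [0.099, 0.956, -0.274], [-0.93, -0.009, -0.366]]
ft_force: [-0.4, -0.6, 0.5]
gripper_width: 0.0949
grip_force: 0.0
```

```bash
python3 - <<'E'
from plan import *
say()
t=snapshot("top");cv2.imwrite("pics/top7.png",t[:,:,::-1]);s=snapshot("scene")
cv2.imwrite("pics/both7.png",np.hstack([cv2.resize(s[170:320,200:400,::-1],(400,300)),cv2.resize(t[140:290,120:320,::-1],(400,300))]))
D={}
for l in("octa_green","octa_violet","octa_honey","cup","cup_mouth","cradle","cradle_mouth","torch_tail"):
  r={n:[(np.round(x["uv"],1).tolist(),round(x["p"],2)) for x in mark_of(l,n)[:1]] for n in("scene","top")}
  print(l,r,tri(ray("scene",r["scene"][0][0]),ray("top",r["top"][0][0])) if r["scene"] and r["top"] else "")
E
```

```text
tcp [ 0.375 -0.12   0.161] grasp [ 0.527 -0.167  0.098] z az/below [-17.2  21.5] y az/el [73.  -0.5] q [-28.3 -14.  149.1 155.2  25.3 108. ]
octa_green {'scene': [], 'top': [([282.9, 202.1], 0.66)]} 
octa_violet {'scene': [], 'top': [([191.4, 209.2], 0.47)]} 
octa_honey {'scene': [], 'top': [([382.6, 290.3], 0.63)]} 
cup {'scene': [([323.4, 273.6], 0.72)], 'top': [([194.0, 200.6], 0.74)]} (array([ 0.707, -0.031, -0.089]), np.float64(0.12834383331296792))
cup_mouth {'scene': [([324.3, 238.3], 0.58)], 'top': [([284.0, 202.2], 0.89)]} (array([ 0.621, -0.198,  0.077]), np.float64(0.0013184081882824882))
cradle {'scene': [([379.5, 338.4], 0.97)], 'top': [([398.3, 264.6], 0.7)]} (array([ 0.508, -0.435,  0.003]), np.float64(0.004394541093880248))
cradle_mouth {'scene': [([371.8, 303.8], 0.93)], 'top': [([398.1, 268.0], 0.75)]} (array([ 0.495, -0.422,  0.068]), np.float64(0.0006260041367332151))
torch_tail {'scene': [([333.2, 276.5], 0.98)], 'top': [([386.1, 290.8], 0.75)]} (array([ 0.445, -0.384,  0.122]), np.float64(0.007606925822166656))
```

View pics/both7.png

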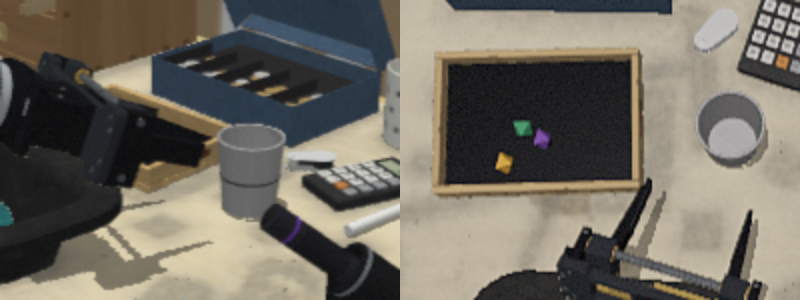

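```bash
python3 - <<'E'
from plan import *
p,R,q0=st();z=R[:,2]
phi=np.degrees(np.arctan2(z[1],z[0]));al=np.degrees(np.arcsin(-z[2]))
T=tool(phi,al,180) if R[0,0]*tool(phi,al)[0,0]<0 else tool(phi,al)
print(Ro.from_matrix(R.T@T).as_rotvec(degrees=True))
for gz in(.2,.22,.235,.25,.265):
  for dx,dy in((0,0),(-.02,0),(.02,0),(0,.022),(0,-.022)):
    b=min((IK(np.array([.633+dx,dy,gz]),T,[0,-5,137,s4,25,60+r]) for s4 in(200,230,250,150,-60) for r in (0,)),key=lambda t:t[1])
    print(gz,dx,dy,b[0].round(1),round(b[1],3))
u=np.array([.788*np.cos(np.radians(141)),.788*np.sin(np.radians(141)),.616])
y=np.cross(z,u);print("ang",np.degrees(np.arcsin(np.linalg.norm(y))));y/=np.linalg.norm(y)
for s in(1,-1):
  Rt=np.c_[np.cross(s*y,z),s*y,z];t=Ro.from_matrix(R.T@Rt).as_rotvec(degrees=True);print("turn",t)
  tail=np.array([.444,-.380,.1195])
  g=tail-.028*u-.171*z; pre=g-.09*z
  q=run([p,p+[-.03,0,.03],np.array([.26,-.3,.27]),pre,g,g+.08*u],R,q0,t[2],2)
E
```

```text
[-0.    -0.     0.495]
0.2 0 0 [  3.1 -13.1 135.3 244.4  20.9  34.9] 0.0
0.2 -0.02 0 [  3.3 -16.3 137.8 246.4  20.7  32.8] 0.0
0.2 0.02 0 [  3.  -10.1 132.9 242.9  21.1  36.4] 0.0
0.2 0 0.022 [  6.3 -12.4 134.8 248.4  23.4  32.4] 0.0
0.2 0 -0.022 [ -0.1 -13.7 135.8 239.4  18.5  38.4] 0.0
0.22 0 0 [  3.1 -15.3 134.8 251.3  19.9  27.6] 0.0
0.22 -0.02 0 [  3.3 -18.6 137.2 253.7  19.8  25.1] 0.0
0.22 0.02 0 [  3.  -12.2 132.4 249.4  20.   29.5] 0.0
0.22 0 0.022 [  6.3 -14.5 134.2 254.5  22.6  25.8] 0.0
0.22 0 -0.022 [  0.4 -15.6 135.2 247.2  18.3  30.5] 0.01
0.235 0 0 [  3.1 -16.8 134.3 256.7  19.3  21.8] 0.0
0.235 -0.02 0 [  3.2 -20.  136.9 257.1  19.3  21.2] 0.008
0.235 0.02 0 [  3.  -13.7 131.9 254.6  19.4  23.9] 0.0
0.235 0 0.022 [  6.2 -16.  133.9 257.1  22.1  22.7] 0.008
0.235 0 -0.022 [  0.7 -17.  134.6 253.5  18.3  24. ] 0.017
0.25 0 0 [  2.9 -18.1 134.2 257.1  18.9  20.9] 0.017
0.25 -0.02 0 [  3.  -21.3 136.8 257.1  18.8  20.7] 0.027
0.25 0.02 0 [  2.9 -15.  131.6 257.1  18.9  21. ] 0.01
0.25 0 0.022 [  6.  -17.2 133.9 257.1  21.7  22.1] 0.026
0.25 0 -0.022 [  0.8 -18.2 134.2 25
[... 623 characters left out ...]
axstep 1.8 q5min 18.3
[ 0.309 -0.347  0.165] [-46.8  -4.7 138.5 219.1  18.3 166.7] err 0.6383 maxstep 3.0 q5min 18.3
[ 0.26  -0.307  0.214] [-46.1 -20.3 146.7 222.3  18.3 166.7] err 0.6235 maxstep 3.2 q5min 18.3
turn [ -0.     -0.    -43.518]
[ 0.346 -0.12   0.19 ] [-31.2 -26.3 153.  137.1  19.4 103.7] err 0.0 maxstep 7.6 q5min 19.4
[ 0.26 -0.3   0.27] [-67.7 -28.  144.8  85.1  46.1 118.9] err 0.0 maxstep 11.4 q5min 20.7
[ 0.229 -0.322  0.198] [-74.2 -16.3 145.6  92.6  51.4 102.2] err 0.0 maxstep 3.4 q5min 47.1
[ 0.309 -0.347  0.165] [-63.5  -1.4 137.6 107.2  44.8  91.2] err 0.0 maxstep 3.2 q5min 44.8
[ 0.26  -0.307  0.214] [-68.1 -18.7 145.3  94.2  46.4 105.5] err 0.0 maxstep 3.8 q5min 44.9
```

```bash
cat > w.py <<'E'
from plan import *
p,R,q0=st();z=R[:,2]
u=np.array([.788*np.cos(np.radians(141)),.788*np.sin(np.radians(141)),.616])
tail=np.array([.4445,-.3805,.1195])
g=tail-.034*u-.171*z; pre=g-.09*z
E
python3 - <<'E'
from w import *
m=np.array([.24,-.25,.215])
q=run([p,m],R,q0); q=run([m,pre],R,q,-43.5,1); q=run([pre,g,g+.08*u],R@Rz(-43.5),q)
print("c1",delta(m),np.linalg.norm(m-p)/.05,"c2",delta(pre,m,R),np.linalg.norm(m-pre)/.05,-43.5/57.2958/1.5)
E
```

```text
[ 0.24  -0.25   0.215] [-67.6 -32.2 153.3  89.3  45.8 156.6] err 0.0 maxstep 9.2 q5min 25.0
[ 0.233 -0.326  0.195] [-73.7 -14.8 145.   93.7  51.  101.1] err 0.0 maxstep 14.7 q5min 47.3
[ 0.313 -0.351  0.161] [-63.2  -0.1 136.9 108.1  44.8  90.4] err 0.0 maxstep 3.1 q5min 44.8
[ 0.264 -0.311  0.211] [-67.7 -17.2 144.7  95.4  46.2 104.2] err 0.0 maxstep 3.7 q5min 44.9
c1 [-0.026 -0.274 -0.175] 3.912496708748414 c2 [ 0.023 -0.124  0.037] 1.5762403546732857 -0.5061453020989323
```

Call:
{"api": "move_arm", "payload": {
  "deltas": [
    [-0.026,-0.274,-0.175,0],
    [-0.026,-0.274,-0.175,0],
    [-0.026,-0.274,-0.175,0],
    [-0.026,-0.274,-0.175,0],
    [-0.026,-0.274,-0.175,0],
    [-0.026,-0.274,-0.175,0]
  ]
}}

```text
time_s: 31.75
ee_pos: [0.2381, -0.2523, 0.2164]
ee_rot: [[-0.354, 0.296, 0.887], [0.099, 0.955, -0.279], [-0.93, -0.011, -0.367]]
ft_force: [0.9, -1.4, 0.6]
gripper_width: 0.0952
grip_force: 0.0
```

Call:
{"api": "move_arm", "payload": {
  "deltas": [
    [0.023,-0.124,0.037,-0.506],
    [0.023,-0.124,0.037,-0.506],
    [0.023,-0.124,0.037,-0.506],
    [0.023,-0.124,0.037,-0.506],
    [0.023,-0.124,0.037,-0.506],
    [0.023,-0.124,0.037,-0.506],
    [0.023,-0.124,0.037,-0.506]
  ]
}}

```text
time_s: 32.45
ee_pos: [0.2332, -0.3262, 0.1943]
ee_rot: [[-0.458, -0.032, 0.889], [-0.585, 0.763, -0.274], [-0.669, -0.646, -0.368]]
ft_force: [0.6, -1.1, -0.5]
gripper_width: 0.095
grip_force: 0.0
```

```bash
python3 - <<'E'
from w import *
say();print("u.y",R[:,1]@u,"to g",delta(g))
I={n:snapshot(n) for n in("scene","top")}
for l in("cradle_mouth","torch_tail"):
  r={n:[(np.round(x["uv"],1).tolist(),round(x["p"],2)) for x in mark_of(l,n)[:1]] for n in("scene","top")}
  print(l,r,tri(ray("scene",r["scene"][0][0]),ray("top",r["top"][0][0])) if r["scene"] and r["top"] else "")
print("my tail proj",[proj(n,tail).round(1) for n in("scene","top")],"grasp",[proj(n,tail-.034*u).round(1) for n in("scene","top")], "grip axis now at depth",[proj(n,p+.19*z).round(1) for n in("scene","top")])
s,t=I["scene"],I["top"]
cv2.imwrite("pics/both8.png",np.hstack([cv2.resize(s[210:360,240:440,::-1],(400,300)),cv2.resize(t[210:330,320:480,::-1],(400,300))]))
E
```

```text
tcp [ 0.233 -0.326  0.194] grasp [ 0.385 -0.373  0.131] z az/below [-17.1  21.6] y az/el [ 92.4 -40.2] q [-73.8 -14.6 144.9  93.7  51.1 100.9]
u.y 0.0004870752697284007 to g [-0.001  0.     0.15 ]
cradle_mouth {'scene': [([372.5, 306.4], 0.87)], 'top': [([399.1, 269.3], 0.68)]} (array([ 0.493, -0.424,  0.065]), np.float64(8.221136499661997e-05))
torch_tail {'scene': [([332.8, 278.2], 0.77)], 'top': [([381.8, 292.6], 0.57)]} (array([ 0.444, -0.38 ,  0.117]), np.float64(0.0008847382153483254))
my tail proj [array([333.6, 276.7]), array([382.3, 292.5])] grasp [array([349.7, 287.9]), array([389., 282.])] grip axis now at depth [array([313.9, 281.9]), array([382. , 316.3])]
```

View pics/both8.png

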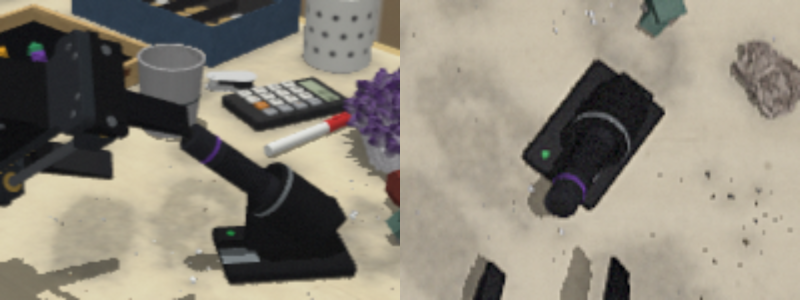

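The torch's tail sits between the fingers' lines and the tail estimate agrees within about 3 mm. I go in and grip.

Call:
{"api": "move_arm", "payload": {
  "deltas": [
    [0,0,0.07,0],
    [0,0,0.12,0],
    [0,0,0.15,0],
    [0,0,0.15,0]
  ]
}}

```text
time_s: 33.15
ee_pos: [0.3145, -0.351, 0.1606]
ee_rot: [[-0.457, -0.034, 0.889], [-0.585, 0.764, -0.272], [-0.67, -0.645, -0.369]]
ft_force: [0.2, -0.1, -0.7]
gripper_width: 0.0947
grip_force: 0.0
```

Call:
{"api": "move_arm", "payload": {
  "deltas": [
    [0,0,0,0],
    [0,0,0,0],
    [0,0,0,0],
    [0,0,0,0],
    [0,0,0,0],
    [0,0,0,0],
    [0,0,0,0],
    [0,0,0,0],
    [0,0,0,0]
  ],
  "claw": 1,
  "newtons": 20
}}

```text
time_s: 34.05
ee_pos: [0.3132, -0.3508, 0.1612]
ee_rot: [[-0.458, -0.032, 0.889], [-0.586, 0.763, -0.274], [-0.669, -0.646, -0.368]]
ft_force: [0.4, -0.0, -0.9]
gripper_width: 0.0281
grip_force: 0.0
```

```bash
python3 - <<'E'
from w import *
say();s=observe();print(s['gripper_width'],s['grip_force'],np.array(s['ft_force']))
e=p+.085*u
print("pull",R.T@u*.085/.6)
# then lift & move so torch stands at free spot; level y
q=run([p,e],R,q0)
gr=lambda x:np.array(x)-.171*z
W=[e,gr([.47,-.30,.20]),gr([.50,-.27,.17])]
q=run(W,R,q,43.5,1)
print("c2",R.T@(W[1]-e)/.6)
q=run([W[-1],gr([.5,-.27,.22]),gr([.55,-.1,.22]),gr([.635,.0,.22])],R@Rz(43.5),q)
E
```

```text
tcp [ 0.313 -0.351  0.161] grasp [ 0.465 -0.398  0.098] z az/below [-17.1  21.6] y az/el [ 92.4 -40.2] q [-63.3   0.1 136.8 108.1  44.9  90.3]
0.028092436326055237 0.0 [ 0.389 -0.016 -0.901]
pull [-0.06   0.    -0.128]
[ 0.261 -0.309  0.214] [-68.1 -18.3 145.1  94.5  46.4 105.2] err 0.0 maxstep 4.0 q5min 44.9
[ 0.318 -0.253  0.263] [-54.3 -27.2 145.1  92.3  34.2 161.2] err 0.0 maxstep 11.3 q5min 34.2
[ 0.348 -0.223  0.233] [-46.7 -22.3 145.5 106.3  28.5 149.3] err 0.0 maxstep 5.4 q5min 28.5
c2 [-0.153  0.014  0.029]
[ 0.348 -0.223  0.283] [-46.7 -29.  144.   91.2  27.3 166.4] err 0.0 maxstep 5.7 q5min 27.3
[ 0.398 -0.053  0.283] [ -9.7 -28.3 145.6 234.3  18.3  38.4] err 0.1531 maxstep 112.0 q5min 18.3
[0.483 0.047 0.283] [  3.1 -15.  134.5 251.1  19.9  27.3] err 0.118 maxstep 6.6 q5min 18.3
```

Call:
{"api": "move_arm", "payload": {
  "deltas": [
    [0,0,0,0],
    [0,0,0,0],
    [0,0,0,0]
  ]
}}

```text
time_s: 34.35
ee_pos: [0.3132, -0.3507, 0.1611]
ee_rot: [[-0.458, -0.032, 0.889], [-0.586, 0.763, -0.274], [-0.669, -0.646, -0.368]]
ft_force: [-1.7, 1.5, 0.3]
gripper_width: 0.0244
grip_force: 20.0
```

```bash
python3 - <<'E'
from w import *
s=observe();print(s['gripper_width'],s['grip_force'])
gr=lambda x:np.array(x)-.171*z
e=p+.085*u
q=run([p,e],R,q0,v=0); q=run([e,gr([.47,-.30,.20])],R,q,43.5,1,v=0)
for h in(.15,.165,.18):
  for mid in ([.52,-.15],[.56,-.12],[.58,-.1]):
    print(h,mid);run([gr([.47,-.3,.2]),gr([.5,-.27,h]),gr(mid+[h]),gr([.635,0,h]),gr([.635,0.005,.225])],R@Rz(43.5),q)
E
```

```text
0.02443266873163055 19.96708955615759
0.15 [0.52, -0.15]
[ 0.348 -0.223  0.213] [-46.7 -19.2 145.8 112.1  29.7 142.7] err 0.0 maxstep 5.7 q5min 29.7
[ 0.368 -0.103  0.213] [-26.7 -25.5 150.7 145.4  18.3 119.5] err 0.0358 maxstep 9.3 q5min 18.3
[0.483 0.047 0.213] [  3.1  -6.6 135.9 230.1  24.8  49.9] err 0.0492 maxstep 14.6 q5min 18.3
[0.483 0.052 0.288] [  3.8 -15.4 134.3 253.6  20.3  24.9] err 0.0 maxstep 7.0 q5min 20.3
0.15 [0.56, -0.12]
[ 0.348 -0.223  0.213] [-46.7 -19.2 145.8 112.1  29.7 142.7] err 0.0 maxstep 5.7 q5min 29.7
[ 0.408 -0.073  0.213] [-17.7 -18.5 146.2 178.2  18.3  91.1] err 0.0383 maxstep 11.9 q5min 18.3
[0.483 0.047 0.213] [  3.1  -6.6 135.9 230.1  24.8  49.9] err 0.0317 maxstep 10.7 q5min 18.3
[0.483 0.052 0.288] [  3.8 -15.4 134.3 253.6  20.3  24.9] err 0.0 maxstep 7.0 q5min 20.3
0.15 [0.58, -0.1]
[ 0.348 -0.223  0.213] [-46.7 -19.2 145.8 112.1  29.7 142.7] err 0.0 maxstep 5.7 q5min 29.7
[ 0.428 -0.053  0.213] [-13.2 -15.7 143.8 192.8  18.3  78.7] err 0.0325 maxstep 11.6 q5min 18.3
[0.483 0.047 0.213] [  3.1  -6.6 135.9 230.1  24.8  49.9] err 0.0115 maxstep 9.
[... 1734 characters left out ...]
.8] err 0.0 maxstep 4.2 q5min 28.1
[ 0.408 -0.073  0.243] [-17.7 -21.5 145.9 178.   18.3  91.2] err 0.0958 maxstep 18.7 q5min 18.3
[0.483 0.047 0.243] [  3.1 -10.4 135.5 238.1  22.3  41.2] err 0.0851 maxstep 15.9 q5min 18.3
[0.483 0.052 0.288] [  3.8 -15.4 134.3 253.6  20.3  24.9] err 0.0 maxstep 5.7 q5min 20.3
0.18 [0.58, -0.1]
[ 0.348 -0.223  0.243] [-46.7 -23.8 145.3 103.3  28.1 152.8] err 0.0 maxstep 4.2 q5min 28.1
[ 0.428 -0.053  0.243] [-12.5 -18.7 143.5 198.8  18.3  72.9] err 0.0878 maxstep 17.4 q5min 18.3
[0.483 0.047 0.243] [  3.1 -10.4 135.5 238.1  22.3  41.2] err 0.0549 maxstep 11.4 q5min 18.3
[0.483 0.052 0.288] [  3.8 -15.4 134.3 253.6  20.3  24.9] err 0.0 maxstep 5.7 q5min 20.3
```

Call:
{"api": "move_arm", "payload": {
  "deltas": [
    [-0.008,0,-0.017,0],
    [-0.02,0,-0.043,0],
    [-0.035,0,-0.075,0],
    [-0.05,0,-0.107,0],
    [-0.06,0,-0.128,0],
    [-0.06,0,-0.128,0]
  ]
}}

```text
time_s: 34.95
ee_pos: [0.2609, -0.3083, 0.2142]
ee_rot: [[-0.458, -0.031, 0.888], [-0.587, 0.761, -0.276], [-0.668, -0.648, -0.367]]
ft_force: [-0.8, 0.3, -2.0]
gripper_width: 0.0244
grip_force: 20.0
```

```bash
python3 - <<'E'
from w import *
s=observe();print(s['gripper_width'],s['grip_force'],s['ft_force']);say()
gr=lambda x:np.array(x)-.171*z
t=Ro.from_matrix(R.T@tool(np.degrees(np.arctan2(z[1],z[0])),np.degrees(np.arcsin(-z[2])))).as_rotvec(degrees=True)
a=gr([.47,-.29,.20]);print(t,delta(a),t[2]/57.2958/1.5)
R2=R@Rz(t[2]); 
for h in ([.50,-.27,.15],[.50,-.27,.115]): print(R2.T@(gr(h)-a)/.6)
I={n:snapshot(n) for n in("scene","top")}
for l in("torch_tail","torch"):
  print(l,{n:[(np.round(x["uv"],1).tolist(),round(x["p"],2)) for x in mark_of(l,n)[:1]] for n in("scene","top")})
E
```

```text
0.02443625786749076 19.96680200099945 [-0.793  0.318 -1.961]
tcp [ 0.261 -0.308  0.214] grasp [ 0.413 -0.355  0.151] z az/below [-17.2  21.5] y az/el [ 92.4 -40.4] q [-68.1 -18.3 145.1  94.5  46.4 105. ]
[ 0.     0.    44.121] [-0.162  0.028  0.025] 0.5133679639311989
[0.064 0.047 0.066]
[0.118 0.047 0.087]
torch_tail {'scene': [], 'top': [([361.9, 320.1], 0.82)]}
torch {'scene': [([359.1, 294.4], 0.71)], 'top': [([392.4, 277.6], 0.83)]}
```

Call:
{"api": "move_arm", "payload": {
  "deltas": [
    [-0.08,0.0,0.0,0],
    [-0.162,0.028,0.025,0.1],
    [-0.162,0.028,0.025,0.2],
    [-0.162,0.028,0.025,0.3],
    [-0.162,0.028,0.025,0.4],
    [-0.162,0.028,0.025,0.5],
    [-0.162,0.028,0.025,0.513],
    [-0.162,0.028,0.025,0.513]
  ]
}}

```text
time_s: 36.05
ee_pos: [0.3188, -0.2431, 0.2618]
ee_rot: [[-0.352, 0.294, 0.888], [0.109, 0.956, -0.273], [-0.93, 0.0, -0.369]]
ft_force: [0.7, -1.1, -2.4]
gripper_width: 0.0244
grip_force: 20.0
```

Call:
{"api": "move_arm", "payload": {
  "deltas": [
    [0,0,0,0],
    [0,0,0,0],
    [0,0,0,0],
    [0,0,0,0],
    [0,0,0,0]
  ],
  "newtons": 4
}}

```text
time_s: 36.55
ee_pos: [0.3187, -0.2431, 0.2623]
ee_rot: [[-0.351, 0.295, 0.889], [0.11, 0.955, -0.274], [-0.93, 0.001, -0.368]]
ft_force: [-0.4, 0.6, -1.8]
gripper_width: 0.0249
grip_force: 4.0
```

```bash
cat > tv.py <<'E'
from plan import *
say();s=observe();print(s['gripper_width'],s['grip_force'],np.round(s['ft_force'],2),np.round(s['moment'],3))
p,R,q=st();g=p+.171*R[:,2]
for n in("scene","top"): snapshot(n)
r={}
for l in("torch_tail","torch"):
  r[l]={n:[(np.round(x["uv"],1).tolist(),round(x["p"],2)) for x in mark_of(l,n)[:1]] for n in("scene","top")}
  print(l,r[l],tri(ray("scene",r[l]["scene"][0][0]),ray("top",r[l]["top"][0][0])) if r[l]["scene"] and r[l]["top"] else "")
o=outline_of("torch","scene")
if o:
  m=o[0]["region"];ys,xs=np.nonzero(m);c=cv2.fitLine(np.c_[xs,ys].astype(np.float32),cv2.DIST_L2,0,.01,.01).ravel();print("scene axis deg from vertical img",np.degrees(np.arctan2(c[0],c[1])).round(1),xs.min(),xs.max(),ys.min(),ys.max(),o[0]["p"])
print("grasp proj",proj("scene",g),proj("top",g),"lens-if-down",proj("scene",g-[0,0,.105]))
E
python3 tv.py
```

```text
tcp [ 0.319 -0.243  0.262] grasp [ 0.471 -0.29   0.199] z az/below [-17.1  21.6] y az/el [72.8  0.1] q [-53.2 -28.4 145.9  92.3  33.2 162.3]
0.02486596923724267 3.999927034601569 [-0.43  0.64 -1.78] [ 0.314  0.603 -0.004]
torch_tail {'scene': [], 'top': [([331.0, 282.1], 0.65)]} 
torch {'scene': [([338.5, 247.1], 0.85)], 'top': [([343.9, 237.0], 0.79)]} (array([ 0.543, -0.308,  0.118]), np.float64(0.008607550027882872))
grasp proj [305.554 210.512] [336.115 273.56 ] lens-if-down [304.431 267.759]
```

```bash
python3 - <<'E'
from plan import *
p,R,q0=st();z=R[:,2]
f=np.array([.956,-.293,0]);U=np.array([0,0,1.])
A=p+[.04,-.01,-.10]; B=A-U*.009
C=[B]
for th in(30,20,10,0):
    a=np.radians(42.5);t=np.radians(th)
    r=lambda t:f*(-.105*np.sin(t)+.0165*np.cos(t))+U*(.105*np.cos(t)+.0165*np.sin(t))
    C.append(B+r(t)-r(a)-U*.001)
C.append(C[-1]+f*.0-U*.004)
run([p,A]+C,R,q0)
print("A",delta(A));
for c in C: print(delta(c,A,R))
E
```

```text
[ 0.359 -0.253  0.162] [-48.8  -6.  142.3 123.1  35.6 128.5] err 0.0 maxstep 6.1 q5min 32.7
[ 0.359 -0.253  0.153] [-48.8  -4.4 142.2 124.8  36.5 126.4] err 0.0 maxstep 2.1 q5min 36.5
[ 0.378 -0.259  0.163] [-47.1  -3.4 139.9 125.5  34.8 127.2] err 0.0 maxstep 1.2 q5min 34.8
[ 0.395 -0.264  0.168] [-45.8  -2.  137.8 126.5  33.6 127.2] err 0.0 maxstep 2.1 q5min 33.6
[ 0.413 -0.27   0.17 ] [-44.5  -0.  135.6 127.9  32.8 126.5] err 0.0 maxstep 2.2 q5min 32.8
[ 0.431 -0.275  0.169] [-43.3   2.3 133.4 129.7  32.2 125.4] err 0.0 maxstep 2.4 q5min 32.2
[ 0.431 -0.275  0.165] [-43.3   2.9 133.3 130.4  32.6 124.6] err 0.0 maxstep 0.8 q5min 32.6
A [0.13  0.003 0.125]
[ 0.014 -0.     0.006]
[-0.014  0.     0.031]
[-0.032  0.     0.056]
[-0.047  0.     0.083]
[-0.056  0.     0.113]
[-0.05   0.     0.115]
```

Call:
{"api": "move_arm", "payload": {
  "deltas": [
    [0.05,0.001,0.05,0],
    [0.1,0.002,0.1,0],
    [0.13,0.003,0.125,0],
    [0.13,0.003,0.125,0]
  ]
}}

```text
time_s: 37.3
ee_pos: [0.3579, -0.2521, 0.157]
ee_rot: [[-0.359, 0.295, 0.885], [0.118, 0.955, -0.271], [-0.926, 0.008, -0.378]]
ft_force: [0.2, 0.7, -1.3]
gripper_width: 0.0249
grip_force: 4.0
```

Call:
{"api": "move_arm", "payload": {
  "deltas": [
    [0.007,0,0.003,0],
    [0.014,0,0.006,0],
    [0.0,0,0.018,0],
    [-0.014,0,0.031,0],
    [-0.032,0,0.056,0],
    [-0.047,0,0.083,0],
    [-0.056,0,0.113,0],
    [-0.05,0,0.115,0],
    [-0.05,0,0.115,0]
  ]
}}

```text
time_s: 38.2
ee_pos: [0.4307, -0.2755, 0.1651]
ee_rot: [[-0.351, 0.295, 0.889], [0.109, 0.956, -0.274], [-0.93, 0.001, -0.368]]
ft_force: [0.6, 0.3, -1.2]
gripper_width: 0.0242
grip_force: 4.0
```

```bash
python3 tv.py; python3 -c "
from h import *
cv2.imwrite('pics/sc9.png',cv2.resize(snapshot('scene')[170:350,240:460,::-1],None,fx=3,fy=3))"
```

```text
tcp [ 0.431 -0.275  0.165] grasp [ 0.583 -0.322  0.102] z az/below [-17.1  21.6] y az/el [72.9  0.1] q [-43.4   3.  133.2 130.3  32.6 124.6]
0.024235852262247216 3.9999753228767077 [ 0.58  0.32 -1.18] [0.35  0.692 0.038]
torch_tail {'scene': [([354.3, 239.0], 0.66)], 'top': [([346.4, 224.6], 0.71)]} (array([ 0.568, -0.316,  0.128]), np.float64(0.0020049752663480695))
torch {'scene': [([382.3, 289.1], 0.96)], 'top': [([354.0, 207.0], 0.78)]} (array([ 0.628, -0.343,  0.016]), np.float64(0.00046425251788868334))
scene axis deg from vertical img 29.3 351 390 235 292 0.82
grasp proj [360.969 250.995] [348.756 219.537] lens-if-down [357.881 301.997]
```

View pics/sc9.png

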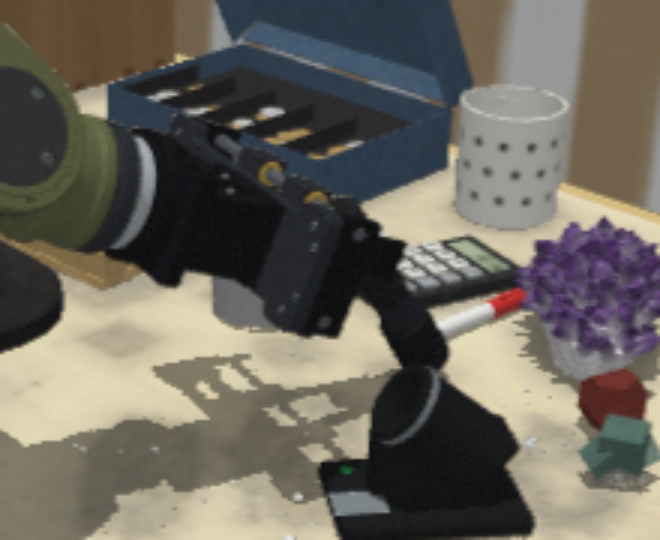

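The torch hangs about 30° off vertical and its lens is near the marker pen's end, so I back away before repeating the stand-up push.

```bash
python3 - <<'E'
from plan import *
p,R,q0=st();f=np.array([.956,-.293,0]);U=np.array([0,0,1.])
P=[p-f*.085, p-f*.085-U*.013, p-f*.065-U*.011,p-f*.045-U*.008,p-f*.028-U*.0065,p-f*.028-U*.007]
for c in P: print(delta(c))
run([p]+P,R,q0)
E
```

```text
[ 0.052 -0.    -0.132]
[ 0.072 -0.    -0.124]
[ 0.057 -0.    -0.094]
[ 0.04  -0.    -0.065]
[ 0.027 -0.    -0.039]
[ 0.028 -0.    -0.039]
[ 0.349 -0.251  0.165] [-49.8  -7.8 143.5 121.2  35.9 130. ] err 0.0 maxstep 2.3 q5min 33.2
[ 0.349 -0.251  0.152] [-49.8  -5.4 143.4 123.8  37.1 126.9] err 0.0 maxstep 3.2 q5min 37.1
[ 0.368 -0.256  0.154] [-48.   -3.2 141.1 125.9  36.1 125.9] err 0.0 maxstep 1.2 q5min 36.1
[ 0.387 -0.262  0.157] [-46.5  -1.2 138.7 127.5  35.  125.3] err 0.0 maxstep 1.2 q5min 35.0
[ 0.403 -0.267  0.158] [-45.2   0.6 136.7 128.9  34.2 124.7] err 0.0 maxstep 2.0 q5min 34.2
[ 0.403 -0.267  0.158] [-45.2   0.7 136.7 129.   34.3 124.6] err 0.0 maxstep 0.1 q5min 34.3
```

Call:
{"api": "move_arm", "payload": {
  "deltas": [
    [0.026,0,-0.066,0],
    [0.052,0,-0.132,0],
    [0.072,0,-0.124,0],
    [0.072,0,-0.124,0],
    [0.065,0,-0.109,0],
    [0.057,0,-0.094,0],
    [0.048,0,-0.079,0],
    [0.04,0,-0.065,0],
    [0.032,0,-0.05,0],
    [0.028,0,-0.039,0]
  ]
}}

```text
time_s: 39.6
ee_pos: [0.4048, -0.2675, 0.1575]
ee_rot: [[-0.352, 0.295, 0.889], [0.11, 0.956, -0.273], [-0.93, 0.002, -0.368]]
ft_force: [0.2, -0.5, -1.5]
gripper_width: 0.025
grip_force: 4.0
```

```bash
python3 tv.py
```

```text
tcp [ 0.405 -0.268  0.158] grasp [ 0.557 -0.314  0.095] z az/below [-17.1  21.6] y az/el [72.9  0.1] q [-45.1   1.  136.4 129.1  34.3 124.4]
0.02501565305030148 3.9997849613428116 [ 0.25 -0.52 -1.51] [0.259 0.548 0.023]
torch_tail {'scene': [([346.9, 233.4], 0.7)], 'top': [([178.9, 202.4], 0.53)]} (array([ 0.689, -0.065,  0.04 ]), np.float64(0.20296463667524547))
torch {'scene': [([352.3, 301.4], 0.83)], 'top': [([344.1, 231.2], 0.79)]} (array([ 0.576, -0.32 ,  0.001]), np.float64(0.00947601210686679))
scene axis deg from vertical img 5.7 341 363 231 303 0.82
grasp proj [348.004 257.636] [344.212 233.669] lens-if-down [345.376 308.811]
```

Call:
{"api": "move_arm", "payload": {
  "deltas": [
    [-0.004,0,0.01,0],
    [-0.008,0,0.02,0],
    [-0.011,0,0.028,0],
    [-0.008,0,0.03,0],
    [-0.006,0,0.03,0],
    [-0.006,0,0.03,0]
  ]
}}

```text
time_s: 40.55
ee_pos: [0.4212, -0.2728, 0.1548]
ee_rot: [[-0.35, 0.295, 0.889], [0.11, 0.955, -0.274], [-0.93, 0.002, -0.366]]
ft_force: [0.6, -0.8, 2.1]
gripper_width: 0.0248
grip_force: 4.0
```

```bash
python3 tv.py
```

```text
tcp [ 0.421 -0.273  0.155] grasp [ 0.573 -0.32   0.092] z az/below [-17.1  21.5] y az/el [72.8  0.1] q [-44.    3.5 134.3 131.2  34.  123. ]
0.024769527984873363 3.999848049134016 [ 0.57 -0.81  2.08] [ 0.146  0.163 -0.027]
torch_tail {'scene': [([356.7, 232.4], 0.85)], 'top': [([347.7, 220.1], 0.69)]} (array([ 0.574, -0.317,  0.139]), np.float64(0.0009108049184405239))
torch {'scene': [([359.8, 302.0], 0.96)], 'top': [([347.9, 224.8], 0.62)]} (array([ 0.59 , -0.328, -0.002]), np.float64(0.011189718213998194))
scene axis deg from vertical img 5.8 350 370 231 302 0.68
grasp proj [356.215 257.166] [346.858 225.452] lens-if-down [353.301 307.967]
```

Call:
{"api": "move_arm", "payload": {
  "deltas": [
    [-0.002,0,-0.001,0],
    [-0.002,0,-0.001,0],
    [-0.002,0,-0.001,0],
    [-0.002,0,-0.001,0],
    [-0.002,0,-0.001,0],
    [-0.002,0,-0.001,0]
  ],
  "claw": 0.2
}}

```text
time_s: 41.5
ee_pos: [0.4207, -0.2725, 0.1556]
ee_rot: [[-0.351, 0.295, 0.888], [0.11, 0.955, -0.274], [-0.93, 0.002, -0.368]]
ft_force: [-0.7, 0.8, -0.3]
gripper_width: 0.0379
grip_force: 0.0
```

```bash
python3 tv.py;  python3 -c "
from h import *
print(onz('scene',mark_of('torch','scene')[0]['uv'],0),onz('top',mark_of('torch','top')[0]['uv'],0.0))"
```

```text
tcp [ 0.421 -0.273  0.156] grasp [ 0.573 -0.319  0.093] z az/below [-17.1  21.6] y az/el [72.8  0.1] q [-44.    3.3 134.4 130.9  33.8 123.3]
0.03787651610640496 0.0 [-0.68  0.8  -0.27] [0.292 0.408 0.004]
torch_tail {'scene': [([370.0, 232.6], 0.81)], 'top': [([350.5, 212.8], 0.54)]} (array([ 0.592, -0.326,  0.136]), np.float64(0.011180004735150965))
torch {'scene': [([359.4, 302.1], 0.66)], 'top': [([343.3, 225.7], 0.69)]} (array([ 0.591, -0.321, -0.006]), np.float64(0.0037544490318826926))
scene axis deg from vertical img 175.7 355 374 229 303 0.8
grasp proj [355.878 256.96 ] [346.722 225.707] lens-if-down [352.976 307.787]
[ 0.58060814 -0.32753354  0.        ] [ 0.59145626 -0.32205999  0.        ]
```

The torch now stands upright on its lens about 17 mm ahead of the pads' centre. I move forward and regrip.

Call:
{"api": "move_arm", "payload": {
  "deltas": [
    [-0.005,0,0.013,0],
    [-0.01,0,0.026,0],
    [-0.01,0,0.026,0]
  ]
}}

```text
time_s: 42.25
ee_pos: [0.4381, -0.2781, 0.1561]
ee_rot: [[-0.35, 0.295, 0.889], [0.109, 0.956, -0.274], [-0.93, 0.001, -0.367]]
ft_force: [0.0, -0.1, -0.8]
gripper_width: 0.038
grip_force: 0.0
```

Call:
{"api": "move_arm", "payload": {
  "deltas": [
    [0,0,0,0],
    [0,0,0,0],
    [0,0,0,0],
    [0,0,0,0],
    [0,0,0,0],
    [0,0,0,0]
  ],
  "claw": 1,
  "newtons": 30
}}

```text
time_s: 42.85
ee_pos: [0.4366, -0.2774, 0.1553]
ee_rot: [[-0.352, 0.295, 0.888], [0.11, 0.955, -0.274], [-0.93, 0.002, -0.368]]
ft_force: [0.0, 0.5, -0.4]
gripper_width: 0.024
grip_force: 30.0
```

```bash
python3 tv.py; python3 - <<'E'
from plan import *
p,R,q0=st();z=R[:,2]
gr=lambda x:np.array(x)-.171*z
for h in(.14,.15):
  W=[p,gr([.56,-.315,h]),gr([.535,-.24,h]),gr([.56,-.12,h]),gr([.635,0,h]),gr([.635,0.005,.215])]
  run(W,R,q0)
for a in W[1:]: print(delta(a))
E
```

```text
tcp [ 0.437 -0.277  0.155] grasp [ 0.588 -0.324  0.092] z az/below [-17.1  21.6] y az/el [72.8  0.1] q [-43.    5.1 132.4 132.2  33.2 122.6]
0.02404890240990385 29.99972954392433 [ 0.01  0.47 -0.39] [ 0.266  0.517 -0.016]
torch_tail {'scene': [], 'top': [([351.0, 207.1], 0.93)]} 
torch {'scene': [([363.5, 302.0], 0.86)], 'top': [([343.9, 224.8], 0.72)]} (array([ 0.595, -0.325, -0.007]), np.float64(0.0016266020658515321))
grasp proj [363.571 255.421] [349.202 217.685] lens-if-down [360.405 305.964]
[ 0.408 -0.268  0.203] [-44.8  -5.4 136.2 120.9  30.2 134.4] err 0.0 maxstep 4.4 q5min 30.2
[ 0.383 -0.193  0.203] [-38.6 -15.2 144.2 127.2  25.3 131.9] err 0.0 maxstep 2.6 q5min 25.3
[ 0.408 -0.073  0.203] [-17.7 -17.4 146.2 178.4  18.3  91.5] err 0.0192 maxstep 10.2 q5min 18.3
[0.483 0.047 0.203] [  3.1  -5.2 136.  227.9  25.7  52.9] err 0.0133 maxstep 9.7 q5min 18.3
[0.483 0.052 0.278] [  3.8 -14.3 134.6 250.3  20.7  29.1] err 0.0 maxstep 6.7 q5min 20.7
[ 0.408 -0.268  0.213] [-44.8  -6.8 136.1 118.7  29.5 137. ] err 0.0 maxstep 4.1 q5min 29.5
[ 0.383 -0.193  0.213] [-38.6 -16.8 144.1 124.2  24.3 135.2] err 0.0 maxstep 2.6 q5min 24.3
[ 0.408 -0.073  0.213] [-17.7 -18.5 146.2 178.3  18.3  91.5] err 0.0387 maxstep 11.4 q5min 18.3
[0.483 0.047 0.213] [  3.1  -6.6 135.9 230.2  24.8  50.4] err 0.032 maxstep 10.7 q5min 18.3
[0.483 0.052 0.278] [  3.8 -14.3 134.6 250.3  20.7  29.1] err 0.0 maxstep 5.9 q5min 20.7
[-0.071  0.001 -0.082]
[-0.042  0.108 -0.153]
[-0.035  0.311 -0.171]
[-0.057  0.539 -0.115]
[-0.157  0.548 -0.157]
```

Call:
{"api": "move_arm", "payload": {
  "deltas": [
    [-0.04,0,-0.03,0],
    [-0.056,0.001,-0.076,0],
    [-0.04,0.055,-0.112,0],
    [-0.027,0.108,-0.147,0],
    [-0.025,0.14,-0.15,0],
    [-0.024,0.18,-0.154,0],
    [-0.023,0.22,-0.157,0],
    [-0.022,0.25,-0.16,0],
    [-0.02,0.28,-0.163,0],
    [-0.02,0.311,-0.165,0]
  ]
}}

```text
time_s: 44.2
ee_pos: [0.4088, -0.0728, 0.1966]
ee_rot: [[-0.345, 0.296, 0.891], [0.109, 0.955, -0.275], [-0.932, 0.002, -0.362]]
ft_force: [0.1, -0.8, -1.4]
gripper_width: 0.0241
grip_force: 30.0
```

```bash
python3 - <<'E'
from plan import *
say();p,R,q0=st();z=R[:,2]
gr=lambda x:np.array(x)-.171*z
W=[p,gr([.635,0,.14]),gr([.635,0.005,.215])]
run(W,R,q0)
for a in W[1:]: print(delta(a))
E
```

```text
tcp [ 0.409 -0.073  0.197] grasp [ 0.561 -0.12   0.135] z az/below [-17.2  21.2] y az/el [72.8  0.1] q [-17.6 -16.6 146.1 178.6  18.4  91.2]
[0.483 0.047 0.202] [  3.2  -5.  136.1 227.1  26.2  53.8] err 0.0 maxstep 9.0 q5min 18.7
[0.483 0.052 0.277] [  3.9 -14.2 134.7 248.8  21.   30.6] err 0.0 maxstep 6.6 q5min 21.0
[-0.029  0.227  0.052]
[-0.145  0.235  0.004]
```

Call:
{"api": "move_arm", "payload": {
  "deltas": [
    [-0.008,0.04,0.008,0],
    [-0.012,0.08,0.016,0],
    [-0.018,0.12,0.028,0],
    [-0.022,0.16,0.038,0],
    [-0.026,0.2,0.047,0],
    [-0.029,0.227,0.052,0],
    [-0.029,0.227,0.052,0]
  ]
}}

```text
time_s: 44.9
ee_pos: [0.484, 0.0475, 0.2025]
ee_rot: [[-0.344, 0.293, 0.892], [0.108, 0.956, -0.272], [-0.933, 0.002, -0.361]]
ft_force: [-0.8, 0.0, -1.9]
gripper_width: 0.0241
grip_force: 30.0
```

```bash
python3 - <<'E'
from plan import *
say();p,R,q0=st();z=R[:,2]
a=np.array([.635,0.003,.218])-.171*z
run([p,a],R,q0);print(delta(a))
E
```

```text
tcp [0.484 0.047 0.203] grasp [0.636 0.001 0.141] z az/below [-17.   21.1] y az/el [73.   0.1] q [  3.1  -4.8 135.9 226.6  26.2  54.2]
[0.482 0.05  0.28 ] [  3.5 -14.6 134.7 248.9  20.5  30.2] err 0.0 maxstep 6.9 q5min 20.5
[-0.119  0.003 -0.05 ]
```

Call:
{"api": "move_arm", "payload": {
  "deltas": [
    [-0.03,0.001,-0.012,0],
    [-0.06,0.002,-0.025,0],
    [-0.09,0.003,-0.038,0],
    [-0.119,0.003,-0.05,0],
    [-0.119,0.003,-0.05,0],
    [-0.119,0.003,-0.05,0]
  ]
}}

```text
time_s: 45.5
ee_pos: [0.4811, 0.0478, 0.2794]
ee_rot: [[-0.344, 0.296, 0.891], [0.109, 0.955, -0.276], [-0.933, 0.002, -0.36]]
ft_force: [0.2, -0.6, -1.9]
gripper_width: 0.0242
grip_force: 30.0
```

```bash
python3 tv.py; python3 - <<'E'
from h import *
I={n:snapshot(n) for n in("scene","top")}
s,t=I["scene"],I["top"]
cv2.imwrite("pics/end.png",np.hstack([cv2.resize(s[130:280,190:390,::-1],(400,300)),cv2.resize(t[140:290,120:320,::-1],(400,300))]))
E
```

```text
tcp [0.481 0.048 0.279] grasp [0.633 0.001 0.218] z az/below [-17.2  21.1] y az/el [72.8  0.1] q [  3.3 -14.7 134.9 248.7  20.5  30.4]
0.024229689317928918 30.000004917383194 [ 0.17 -0.63 -1.86] [0.257 0.581 0.01 ]
torch_tail {'scene': [([263.1, 129.2], 0.96)], 'top': [([152.0, 158.9], 0.94)]} (array([0.638, 0.002, 0.26 ]), np.float64(0.004235110165929046))
torch {'scene': [([261.1, 193.2], 0.7)], 'top': [([176.7, 185.5], 0.92)]} (array([0.636, 0.003, 0.118]), np.float64(0.009934282533317906))
scene axis deg from vertical img 0.7 258 272 127 192 0.77
grasp proj [262.911 149.184] [159.884 171.616] lens-if-down [263.382 195.896]
```

View pics/end.png

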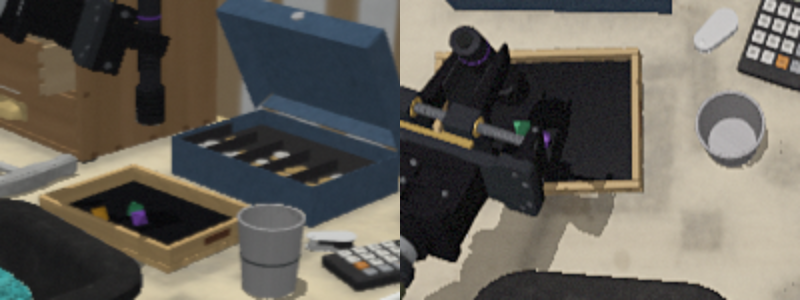

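The left view shows the torch vertical, lens down over the tray, with all three crystals on the felt and the cup upright beside the tray. The lens is at about (0.635, 0.002, 0.125). I let it settle and hand in.

Call:
{"api": "move_arm", "payload": {
  "deltas": [
    [-0.005,0,-0.002,0],
    [-0.01,0,-0.004,0],
    [-0.01,0,-0.004,0],
    [-0.01,0,-0.004,0],
    [-0.01,0,-0.004,0],
    [-0.01,0,-0.004,0],
    [-0.01,0,-0.004,0],
    [-0.01,0,-0.004,0]
  ]
}}

```text
time_s: 46.75
ee_pos: [0.4814, 0.0483, 0.286]
ee_rot: [[-0.344, 0.295, 0.891], [0.108, 0.955, -0.275], [-0.933, 0.002, -0.361]]
ft_force: [-0.7, 0.1, -1.3]
gripper_width: 0.0238
grip_force: 30.0
```

```bash
python3 -c "
from go import *
say(); print(observe()['grip_force'],np.abs(observe()['joint_vel']).max()); print(order.job_done())"
```

```text
tcp [0.481 0.048 0.286] grasp [0.634 0.001 0.224] z az/below [-17.1  21.2] y az/el [72.8  0.1] q [  3.3 -15.4 134.6 251.1  20.2  27.9]
29.999902546405792 0.11146022310664187
the job is handed in; nothing more can be done
None
```

I handed the job in at about 47 s, with the torch held still, lens down, about 13 cm above the middle of the tray; all three crystals lie in the tray and the empty cup stands upright beside it, though the system gave no verdict.

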